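# Load the last two tins into the spring-lift sample carrier

## Robot

A 6-joint arm with a two-finger parallel gripper is mounted at the origin on a cart in front of the work surface, level with it; the furniture and walls round the work are solid. World frame = base frame: x ahead of the robot, y to its left, z up, the work surface at z = 0. Lengths are in m, angles in degrees, forces in N, time in s.
With the tool pointing down it reaches from about 0.25 to 0.8 m from the base axis. Payload 8.5 kg.
Tool frame: the origin (TCP) lies midway between the tips of the shut fingers; the grasp point (between the pads) lies 19 mm behind it; z points along the fingers, x is the direction in which the jaws open and shut, and the axes are right-handed (so a half turn about z gives the same grasp; the last joint's range is limited). The gripper opens to 85 mm and grips with 20 to 120 N. Pads are 22 mm wide; open, the fingers measure 114 mm over their backs; the gripper's body (76 mm by 85 mm) begins 54 mm behind the grasp point. The pads swing forward as they close: fully open they stand 13 mm farther back than shut.
Start: joints at [-70.187, 13.648, -0.773, 75.585, 0, 90], TCP at [0.178, -0.494, 0.231] pointing down, gripper open.
Joint ranges: [-152.45, 152.45], [-59.26, 108.67], [-65.41, 83.53], [-104.44, 129.93], [-82.83, 76.93], [-180, 180]. Speed limits (degrees/s): [127.2, 127.2, 159.86, 180, 180, 180].

## Interface

Orientations are given as [roll, pitch, yaw] about the fixed x, y, z axes, in that order (R = Rz(yaw) Ry(pitch) Rx(roll)).
In Python, from plant import r, optics, job gives the robot as it stands.
- The arm moves only by the tool play_rows, never from a script. Its argument "motion" is text: rows parted by semicolons, each of 4 numbers parted by spaces: the shift along the tool's x, y, z in cm, then the turn about the tool's z in rad. In form: x y z twist; .... A call has 1 to 12 rows; each row shifts and turns the pose as measured when the row begins, along the tool's axes as they then stand; what a row does not reach is not made up. A row lasts 1/8 s, in which the tool goes at most 62.5 mm and 10.7 degrees, less where a joint would pass 70% of its speed; a pose out of reach is approached as far as the arm can. A call with a gripper value outside its range is refused whole. "claw" is the gripper's target within -1 to 1 (shut at 1, half-way at 0, fully open at -1), set as the call begins (left out, the last holds). The fingers move at their own pace and stop on an object; the grip force is fixed at half the most. Time passes only in rows, so rows that do not move let the fingers close. It gives the time, the measured TCP pose, the force and the opening at its end, in the units of the state.
- r.sense(): the state, without advancing time (a new reading comes with each control period).
- optics.get_image(name): name is "scene" or "top" or "wrist"; returns a dict with "img" (400x640x3 uint8, blue, green, red), "camera_matrix" (3x3 intrinsics, pixels), "k1" (the pictures are not rectified: a ray, as slopes to the right and down, at radius r is drawn at 1 + k1 r^2 times it, then the intrinsics apply), "R" (3x3) and "t" (3): a world point X has camera coordinates R X + t. Camera axes: x right, y down, z forward; pixel columns grow to the right and rows downward; lengths in m; the calibration is good to about 2 mm. A picture is of the moment at which its call begins. There is no depth.
- job.job_done(): hands the job in, once; it reports no verdict.
The state is a dict: "clock": time; "q": joint angles; "qvel": joint speeds; "effort": joint torques, N m; "ee_pos": TCP position; "eef_rot": TCP orientation; "force": force on the tool from outside, world axes, zero at the start; "ft_torque": the same for the moment, N m; "width": finger opening in m.
Only numpy, scipy, OpenCV 4.12 (cv2) and the standard library are available. Lean on these libraries where they do the work, as an engineer would, in place of code of your own. Each camera call takes 0.05 s, during which the arm holds its last target.

## Task

Four of the carrier's six wells already hold a sample tin, but a tin's steel lid looks just like an empty well's sprung lift plate. Press on the discs to feel which two wells are empty (only there the disc gives way), then stand one of the two loose tins upright in each and press it down on its lift until the spring bolts catch over its lid and it stays down. Do not ram the carrier or lay a tin over, and leave the other things on the bench where they are.

Things in the scene. Friction and masses are not known exactly. Their poses are not given: they have to be found in the camera images.
- carrier: Blue sheet-metal sample-tin carrier with a thick grey cover, fixed to the bench: 184 mm (its x) by 292 mm (its y), cover top 98 mm above the bench; a steel handle stands out 28 mm at each y end. Origin: centre of its underside on the bench; x away from the robot, y left, z up, turned by its yaw. Six round wells, 3 in y (90 mm apart) by 2 in x (78 mm apart).
- tin_a: Closed round sample tin standing on the bench to the right of the carrier: aluminium body with white and green band, flat steel lid. 54 mm across, 64 mm high, about 0.18 kg. Origin: centre of its underside; z up through the lid.
- tin_b: Second sample tin, the same as tin_a. The four tins already in the carrier are the same too.
- well1 (a point): Centre of the mouth of a well (far row, left), level with the cover top; axes as the carrier's. Bore 59 mm, edge chamfered 2 mm. In every well a steel disc, 54 mm across, shows 12 mm below the cover top: either the lid of a tin (four wells; rigid when pressed) or an empty lift plate (two wells; gives way).
- well2 (a point): Centre of the mouth of a well (far row, middle), level with the cover top; axes as the carrier's. A lift plate is sprung: about 3 N starts it, about 8 N holds it 64 mm down; it can go 72 mm down and comes back up when let go.
- well3 (a point): Centre of the mouth of a well (far row, right), level with the cover top; axes as the carrier's. Two small brass spring bolts with sloping tops reach 7 mm into the bore from the -y and +y sides, just above the disc; 5 to 8 N pushes a tin in between them.
- well4 (a point): Centre of the mouth of a well (near row, left), level with the cover top; axes as the carrier's. A tin stood in an empty well rests on the lift plate, 12 mm deep. Pressed until its lid is 12 to 13 mm below the cover top, the bolts snap out over the lid and hold the tin there; let go sooner, it rises again.
- well5 (a point): Centre of the mouth of a well (near row, middle), level with the cover top; axes as the carrier's. A latched tin's underside is 22 mm above the bench, its lid 12 mm below the cover top; the plate lets it be pressed up to 8 mm deeper than that.
- well6 (a point): Centre of the mouth of a well (near row, right), level with the cover top; axes as the carrier's. 
- tip_box: Blue pipette tip box with clear lid, 119 x 90 x 72 mm; a bystander. Origin: centre of its underside.
- timer: White bench timer lying flat, 66 x 58 x 18 mm; a bystander. Origin: centre of its underside.
- notebook: Dark notebook lying flat, 148 x 106 x 13 mm; a bystander. Origin: centre of its underside.
- marker: Marker pen with blue cap, lying, 117 mm long, 16 mm thick; a bystander. Origin: centre of its underside.
- rack: White empty tube rack, 176 x 62 x 64 mm; a bystander. Origin: centre of its underside.
Mind the look-alikes: they are no part of the job. Leave any brown or orange look-alike of the tin_b alone.

How it is judged (in metres and radians):
On the way:
1. one of the two loose tins is caught down in a well, not touched by the fingers (((z of tin_a in the frame of carrier between 0.017 and 0.0255 m and x of tin_a in the frame of carrier between -0.07 and 0.07 m and y of tin_a in the frame of carrier between -0.12 and 0.12 m and angle between tin_a's own z axis and vertical below 0.12 rad and contact force between the fingers and tin_a below 0.3 N) or (z of tin_b in the frame of carrier between 0.017 and 0.0255 m and x of tin_b in the frame of carrier between -0.07 and 0.07 m and y of tin_b in the frame of carrier between -0.12 and 0.12 m and angle between tin_b's own z axis and vertical below 0.12 rad and contact force between the fingers and tin_b below 0.3 N))), for 0.2 s.
At the end, for the whole second after the job is handed in: Both tins stay down in wells of the carrier by themselves: undersides 17 to 25.5 mm above the carrier's underside (lid about 12 mm below the cover top), upright within 0.12 rad, at rest and let go (z of tin_a in the frame of carrier between 0.017 and 0.0255 m and x of tin_a in the frame of carrier between -0.07 and 0.07 m and y of tin_a in the frame of carrier between -0.12 and 0.12 m and angle between each of tin_a, tin_b's own z axis and vertical below 0.12 rad and contact force between the fingers and tin_a below 0.3 N and z of tin_b in the frame of carrier between 0.017 and 0.0255 m and x of tin_b in the frame of carrier between -0.07 and 0.07 m and y of tin_b in the frame of carrier between -0.12 and 0.12 m and contact force between the fingers and tin_b below 0.3 N and linear speed of each of tin_a, tin_b below 0.02 m/s); the robot touches nothing.
It fails at once if a loose tin is tipped by more than 0.6 rad (angle between any of tin_a, tin_b's own z axis and vertical above 0.6 rad).
It fails at once if the carrier is rammed: the robot presses on it with more than 60 N (contact force between any of the arm, the fingers and carrier above 60 N).
It fails at once if one of the other listed things on the bench is moved by more than 30 mm (distance of any of tip_box, timer, notebook, marker, rack from where it was at the start of the episode above 0.03 m).
It also fails if it takes over 72 s, if anything falls off the work surface, if the arm or the gripper's body presses on something with over 40 N, if the wrist force passes 120 N, or if a joint passes its speed limit or range.

## Working session

There is one attempt and no reset: what is moved stays moved. The work goes in short steps, Python scripts to look and compute and a tool call to move; the robot and the scene stay as the last step left them, time stands still between calls to the robot, and variables do not carry over. Pictures are saved under pics/ and viewed, and the job is handed in when it is done.

Besides the shell and the picture viewer there is one more tool, called by a JSON object that holds its "method" and its "body". play_rows: Moves the arm, as the interface text tells. Its arguments: {"type":"object","properties":{"motion":{"type":"string"},"claw":{"type":"number"}},"required":["motion"]}

```bash
ls; mkdir -p pics
python3 - <<'E'
from plant import r, optics, job
import cv2
print(r.sense())
for n in ["scene","top","wrist"]:
    d=optics.get_image(n); cv2.imwrite(f"pics/{n}0.png",d["img"]); print(n,d["camera_matrix"],d["k1"],d["R"],d["t"])
E
```

```text
pics
{'clock': 0.0, 'q': array([-7.01884746e+01,  1.36789847e+01, -8.18578758e-01,  7.55844181e+01,
        2.08377389e-03,  8.99989664e+01]), 'qvel': array([ 0.06941028,  0.01777774,  0.01374289, -0.00168481,  0.01055307,
       -0.08788468]), 'effort': array([ 1.03293849e-03, -5.38787627e+01,  3.46441662e+01,  1.83598849e-02,
        1.33888680e-04, -1.24721038e-05]), 'ee_pos': array([ 0.17780054, -0.49351555,  0.23068457]), 'eef_rot': array([-1.79997915e+02,  8.19815357e-02, -7.01874410e+01]), 'force': array([-0.45275925, -0.25497624,  0.4685006 ]), 'ft_torque': array([ 0.0205283, -0.0233951,  0.0014901]), 'width': 0.08529710084733623}
scene [[478.94334229   0.         316.55647921]
 [  0.         478.94334229 192.89945534]
 [  0.           0.           1.        ]] -0.09058383137963015 [[-0.61636032 -0.78744266 -0.0058314 ]
 [-0.49611548  0.39405734 -0.77368485]
 [ 0.61153036 -0.47397559 -0.6335438 ]] [0.39807503 0.27902358 1.08510636]
top [[399.74497192   0.         320.78223802]
 [  0.         399.74497192 195.00555563]
 [  0.           0.           1.        ]] 0.02314287783010006 [[-0.01658343 -0.99969728 -0.0181751 ]
 [-0.99527552  0.01824381 -0.09536147]
 [ 0.09566419  0.01650781 -0.99527677]] [0.14858449 0.5335481  1.19375766]
wrist [[302.57779525   0.         313.97526523]
 [  0.         302.57779525 203.16019961]
 [  0.           0.           1.        ]] -0.027082460736363227 [[ 0.33832489 -0.94102844 -0.00131693]
 [-0.8918371  -0.32108521  0.31863909]
 [-0.3002713  -0.10662905 -0.9478752 ]] [-0.5249853  -0.04216345  0.38070418]
```

View pics/scene0.png

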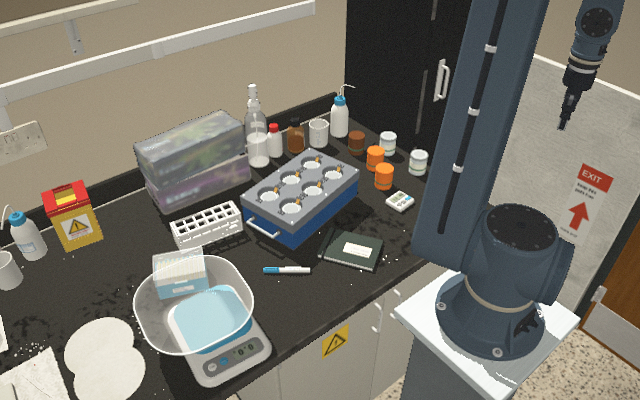

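View pics/top0.png

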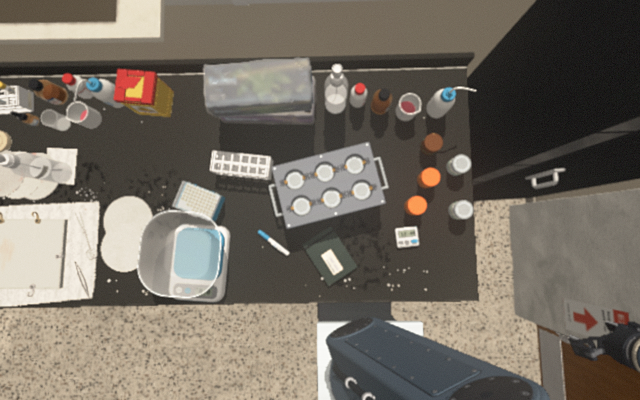

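View pics/wrist0.png

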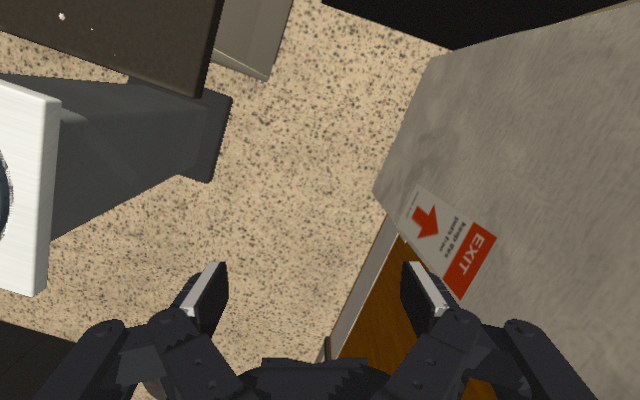

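Top view: the carrier is centred near (328,185) and the two white/green tins are at (459,165) and (460,210). Orange and brown look-alikes stand around (417–433, 142–205). Next I'll zoom in and measure.

```bash
cat > h.py <<'E'
import numpy as np, cv2
from plant import r, optics, job
def ray(d,uv):
    uv=np.asarray(uv,float).reshape(-1,1,2)
    n=cv2.undistortPoints(uv,d["camera_matrix"],np.array([d["k1"],0,0,0,0.]),criteria=(3,50,1e-10)) if False else cv2.undistortPoints(uv,d["camera_matrix"],np.array([d["k1"],0,0,0,0.]))
    n=n.reshape(-1,2); D=np.c_[n,np.ones(len(n))]@d["R"]; C=-d["R"].T@d["t"]
    return C,D
def plane(d,uv,z):
    C,D=ray(d,uv); return C+D*((z-C[2])/D[:,2])[:,None]
def proj(d,X):
    p,_=cv2.projectPoints(np.asarray(X,float).reshape(-1,1,3),cv2.Rodrigues(d["R"])[0],d["t"],d["camera_matrix"],np.array([d["k1"],0,0,0,0.]))
    return p.reshape(-1,2)
E
python3 - <<'E'
from h import *
d=optics.get_image("top"); im=d["img"]
cv2.imwrite("pics/topz.png",cv2.resize(im[125:255,260:490],None,fx=3.4,fy=3.4,interpolation=cv2.INTER_CUBIC))
s=optics.get_image("scene"); cv2.imwrite("pics/scz.png",cv2.resize(s["img"][120:250,230:440],None,fx=3.8,fy=3.8,interpolation=cv2.INTER_CUBIC))
print(plane(d,[[459,165],[460,210]],0.064), plane(d,[[328,185]],.098))
hsv=cv2.cvtColor(im,cv2.COLOR_BGR2HSV)
for p in [(285,190),(385,168),(310,205),(459,165),(300,180)]: print(p,hsv[p[1],p[0]])
E
```

```text
[[ 0.61404109 -0.27116558  0.064     ]
 [ 0.48101139 -0.26753715  0.064     ]] [[0.55779024 0.11679751 0.098     ]]
(285, 190) [ 10   5 162]
(385, 168) [21 45 74]
(310, 205) [ 18  76 162]
(459, 165) [ 25  15 210]
(300, 180) [ 30   9 221]
```

View pics/topz.png

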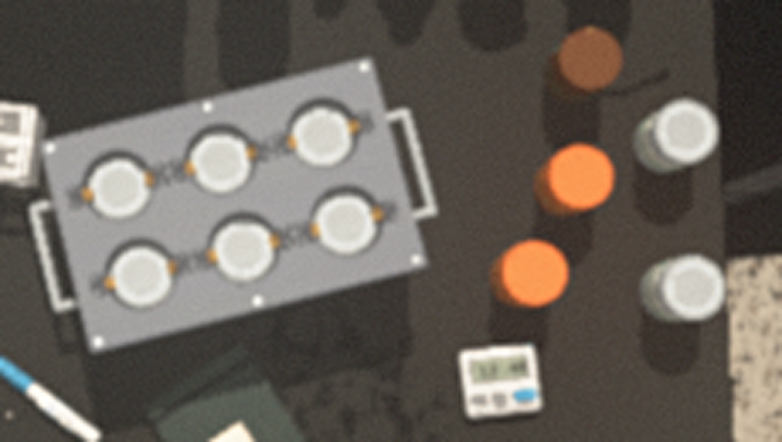

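View pics/scz.png

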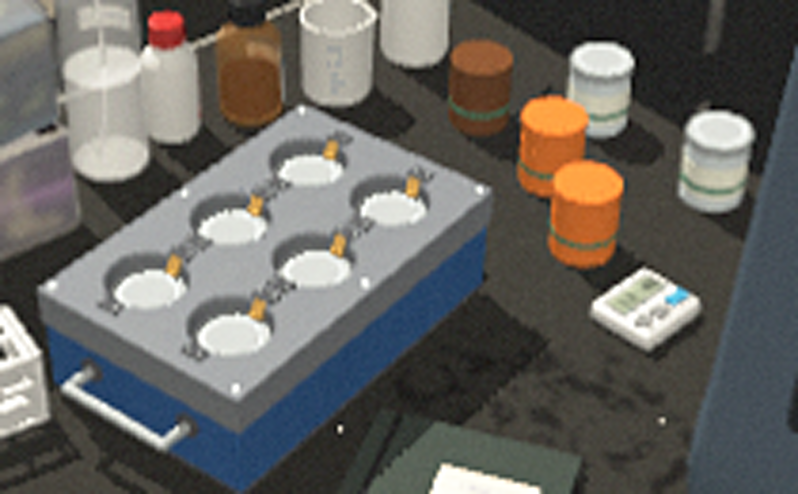

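The discs are bright, with lids at z=0.086 in the wells and 0.064 on the tins. I'll extract their centroids from the top view.

```bash
cat > meas.py <<'E'
from h import *
d=optics.get_image("top"); im=cv2.resize(d["img"],None,fx=4,fy=4,interpolation=cv2.INTER_CUBIC)
hsv=cv2.cvtColor(im,cv2.COLOR_BGR2HSV)
m=((hsv[...,2]>185)&(hsv[...,1]<45)).astype(np.uint8)*255
m[:, :4*265]=0;m[:4*130]=0;m[4*225:]=0; m[:,4*480:]=0
n,l,st,c=cv2.connectedComponentsWithStats(m)
P=[]
for i in range(1,n):
    if st[i,4]>2000:
        cs,_=cv2.findContours((l==i).astype(np.uint8),0,1); (x,y),ax,a=cv2.minAreaRect(cs[0]); e=cv2.fitEllipse(cs[0])
        uv=(np.array(e[0])+.5)/4-.5; z=0.086 if uv[0]<400 else 0.064
        X=plane(d,[uv],z)[0]; P.append(X); print(uv.round(2),np.array(e[1]).round(1)/4,X.round(4),st[i,4])
E
python3 meas.py
```

```text
[461.29 163.17] [16.55 17.45] [ 0.6194 -0.2781  0.064 ] 3724
[354.25 164.99] [16.225 16.65 ] [0.6166 0.0391 0.086 ] 3472
[324.51 172.57] [16.325 16.825] [0.596  0.1263 0.086 ] 3527
[294.62 180.21] [16.25 16.75] [0.5752 0.2139 0.086 ] 3493
[361.12 190.62] [16.375 16.85 ] [0.541 0.021 0.086] 3543
[331.18 198.45] [16.65 16.75] [0.5198 0.1083 0.086 ] 3571
[301.19 206.02] [16.25 17.  ] [0.4994 0.1956 0.086 ] 3553
[463.45 209.09] [17.05  17.825] [ 0.4835 -0.2776  0.064 ] 3915
```

Run:
```python
from h import *
d=optics.get_image("top"); s=optics.get_image("scene")
print("benchedge",plane(d,[[474,70],[476,160],[477,250],[477,295]],0.0).round(3))
g=cv2.resize(d["img"][50:260,400:600],None,fx=3.8,fy=2.8*1.0,interpolation=cv2.INTER_CUBIC); g=np.clip(g.astype(float)*2.2,0,255).astype(np.uint8)
cv2.imwrite("pics/cab.png",g)
g=cv2.resize(s["img"][0:230,330:500],None,fx=3.5,fy=2.6,interpolation=cv2.INTER_CUBIC); g=np.clip(g.astype(float)*2.2,0,255).astype(np.uint8)
cv2.imwrite("pics/cab2.png",g)
for z in (0,.064):print(proj(s,[[.6194,-.2781,z],[.4835,-.2776,z]]).round(1))
```

```text
benchedge [[ 0.929 -0.354  0.   ]
 [ 0.639 -0.345  0.   ]
 [ 0.362 -0.334  0.   ]
 [ 0.227 -0.326  0.   ]]
[[387.  151.6]
 [417.  170.7]]
[[388.7 135.4]
 [419.6 154.1]]
```

View pics/cab.png

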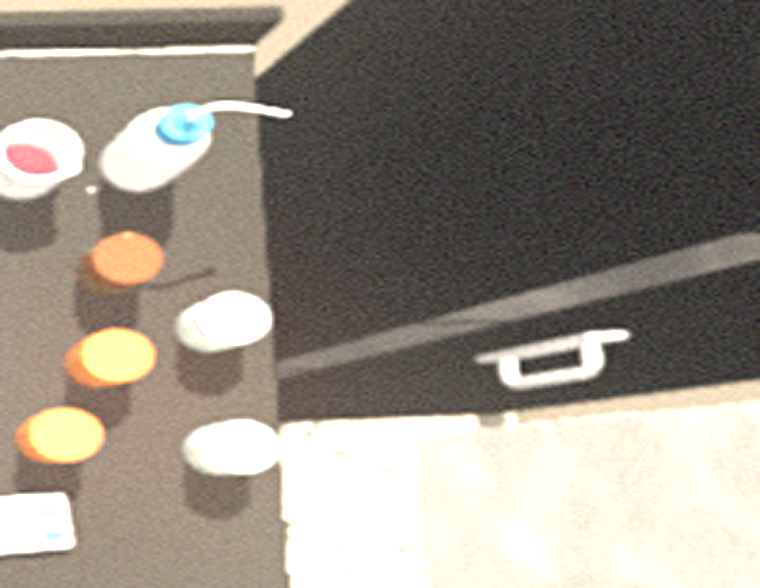

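View pics/cab2.png

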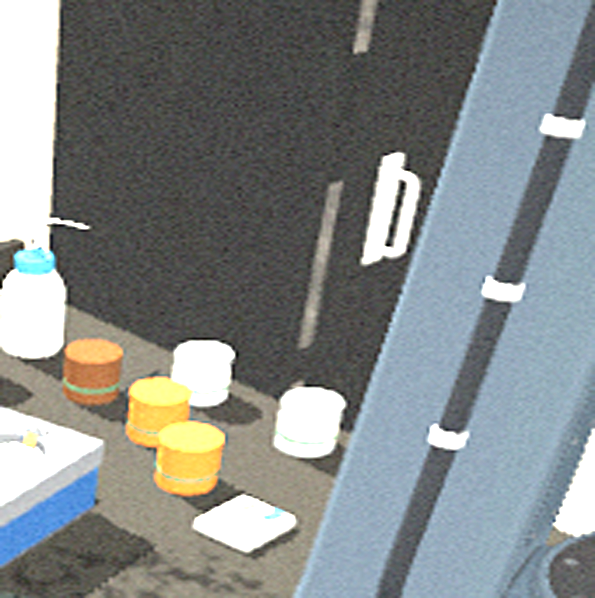

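```bash
cat > plan.py <<'E'
from h import *
import sys
def plan(tx,ty,tz,tyaw,vmax=0.05,tw=0.18):
    s=r.sense(); p=np.array(s["ee_pos"]); yaw=np.radians(s["eef_rot"][2])
    T=np.array([tx,ty,tz]); dy=(np.radians(tyaw)-yaw+np.pi)%(2*np.pi)-np.pi
    n=int(max(np.ceil(np.linalg.norm(T-p)/vmax),np.ceil(abs(dy)/tw),1)); out=[]
    step=(T-p)/n
    for i in range(n):
        c,sn=np.cos(yaw),np.sin(yaw)
        out.append("%.2f %.2f %.2f %.3f"%(100*(step[0]*c+step[1]*sn),100*(step[0]*sn-step[1]*c),-100*step[2],-dy/n))
        yaw+=dy/n
    print("pos",p.round(4),"rot",s["eef_rot"].round(2),"F",s["force"].round(1),"t",s["clock"],"w",round(s["width"],4)); print(n,"; ".join(out))
if __name__=="__main__": plan(*map(float,sys.argv[1:5]),*map(float,sys.argv[5:]))
E
cat > fit.py <<'E'
from h import *
W=np.array([[.6166,.0391],[.596,.1263],[.5752,.2139],[.541,.021],[.5198,.1083],[.4994,.1956]])
L=np.array([[39,-90],[39,0],[39,90],[-39,-90],[-39,0],[-39,90]])/1000
c=W.mean(0); H=L.T@(W-c); th=np.arctan2(H[0,1]-H[1,0],H[0,0]+H[1,1]); R=np.array([[np.cos(th),-np.sin(th)],[np.sin(th),np.cos(th)]])
F=c+L@R.T; print(c,np.degrees(th)); print(np.c_[F,(F-W)*1000].round(4))
s=optics.get_image("scene")
print(proj(s,np.c_[F,np.full(6,.086)]).round(1))
X=np.c_[c+np.array([[92,-146],[92,146],[-92,146],[-92,-146]])/1000@R.T,np.full(4,.098)]
im=s["img"].copy()
im=cv2.resize(im[120:250,230:440],None,fx=3.8,fy=3.8,interpolation=cv2.INTER_CUBIC)
cv2.polylines(im,[np.int32((proj(s,X)-[230,120]+.5)*3.8)],True,(0,0,255),1)
a=np.linspace(0,6.28,40)
for f in F:
    Q=np.c_[f+.027*np.c_[np.cos(a),np.sin(a)],np.full(40,.086)]; cv2.polylines(im,[np.int32((proj(s,Q)-[230,120]+.5)*3.8)],True,(0,0,255),1)
for f in [(.6194,-.2781),(.4835,-.2776)]:
    Q=np.c_[f+.027*np.c_[np.cos(a),np.sin(a)],np.full(40,.064)]; cv2.polylines(im,[np.int32((proj(s,Q)-[230,120]+.5)*3.8)],True,(0,0,255),1)
cv2.imwrite("pics/fit.png",im)
E
python3 fit.py; python3 plan.py .40 -.15 .25 -20
```

```text
[0.558      0.11736667] 13.38043317113505
[[ 0.6168  0.0388  0.1688 -0.2651]
 [ 0.5959  0.1264 -0.0587  0.0919]
 [ 0.5751  0.2139 -0.0861  0.0488]
 [ 0.5409  0.0208 -0.1139 -0.2155]
 [ 0.5201  0.1083  0.2587  0.0415]
 [ 0.4992  0.1959 -0.1688  0.2984]]
[[312.  166. ]
 [291.7 180.9]
 [269.7 197.2]
 [333.5 176. ]
 [313.5 191.9]
 [291.8 209.1]]
pos [ 0.1779 -0.4939  0.2312] rot [ 1.800e+02  1.000e-02 -7.019e+01] F [-0.1  0.1  0.5] t 0.45 w 0.0854
9 -2.76 -3.62 -0.21 -0.097; -2.39 -3.87 -0.21 -0.097; -2.01 -4.08 -0.21 -0.097; -1.60 -4.26 -0.21 -0.097; -1.18 -4.39 -0.21 -0.097; -0.75 -4.49 -0.21 -0.097; -0.31 -4.54 -0.21 -0.097; 0.14 -4.55 -0.21 -0.097; 0.58 -4.51 -0.21 -0.097
```

View pics/fit.png

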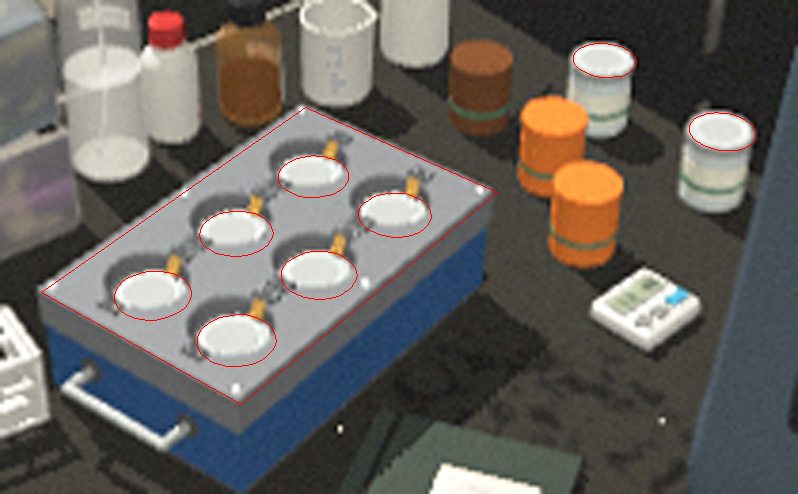

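The scene view agrees with the fit to about 1 px: the carrier is at (0.558, 0.117) with yaw 13.4°. I'll move out now with the fingers shut so I can probe.

{"method": "play_rows", "body": {"motion": "-2.8 -3.6 -0.2 -0.1; -2.4 -3.9 -0.2 -0.1; -2.0 -4.1 -0.2 -0.1; -1.6 -4.3 -0.2 -0.1; -1.2 -4.4 -0.2 -0.1; -0.8 -4.5 -0.2 -0.1; -0.3 -4.5 -0.2 -0.1; 0.1 -4.5 -0.2 -0.1; 0.6 -4.5 -0.2 -0.1; 0 0 0 0", "claw": 1}}

```text
clock: 1.7
ee_pos: [0.3984, -0.1348, 0.2502]
eef_rot: [180.0, -0.2, -17.0]
force: [-0.2, 0.2, -0.3]
width: -0.0004
```

```bash
python3 plan.py .5409 .0208 .16 13.4
```

```text
pos [ 0.3984 -0.1348  0.2502] rot [179.98  -0.23 -17.02] F [-0.2  0.2 -0.3] t 1.7 w -0.0004
5 1.81 -3.81 1.80 -0.106; 2.21 -3.60 1.80 -0.106; 2.58 -3.34 1.80 -0.106; 2.92 -3.05 1.80 -0.106; 3.22 -2.72 1.80 -0.106
```

{"method": "play_rows", "body": {"motion": "1.8 -3.8 1.8 -0.1; 2.2 -3.6 1.8 -0.1; 2.6 -3.3 1.8 -0.1; 2.9 -3.0 1.8 -0.1; 3.2 -2.7 1.8 -0.1; 0 0 0 0"}}

```text
clock: 2.45
ee_pos: [0.5465, 0.0182, 0.1582]
eef_rot: [179.7, -0.3, 12.1]
force: [-0.4, -0.4, -0.4]
width: 0.0
```

```bash
python3 plan.py .5409 .0208 .16 13.4
python3 - <<'E'
from h import *
d=optics.get_image("wrist");cv2.imwrite("pics/w1.png",d["img"])
F=np.array([[.6168,.0388],[.5959,.1264],[.5751,.2139],[.5409,.0208],[.5201,.1083],[.4992,.1959]])
print(proj(d,np.c_[F,np.full(6,.086)]).round(0), proj(d,[r.sense()["ee_pos"]]))
E
```

```text
pos [0.5465 0.0182 0.1582] rot [179.66  -0.28  12.06] F [-0.4 -0.4 -0.4] t 2.45 w 0.0
1 -0.50 -0.38 -0.18 -0.023
[[411. 207.]
 [422.  78.]
 [434. -86.]
 [308. 209.]
 [304.  81.]
 [299. -84.]] [[313.84223397 263.80742781]]
```

View pics/w1.png

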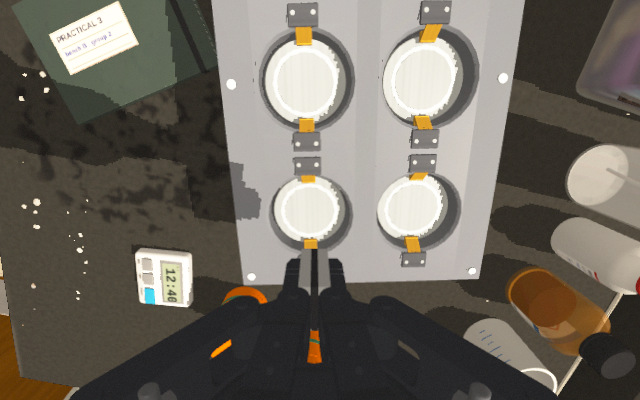

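Predicted disc pixels match the wrist view to about 2 px. Next I'll probe well6.

{"method": "play_rows", "body": {"motion": "-0.5 -0.3 2.5 -0.02; 0 0 3.5 0; 0 0 1.0 0; 0 0 0 0"}}

```text
clock: 3.0
ee_pos: [0.5399, 0.0142, 0.0906]
eef_rot: [179.5, -0.4, 12.6]
force: [0.3, 0.3, 0.5]
width: -0.0
```

{"method": "play_rows", "body": {"motion": "0 0 0.3 0; 0 0 0.3 0; 0 0 0 0"}}

```text
clock: 3.38
ee_pos: [0.5415, 0.0135, 0.0872]
eef_rot: [179.5, -0.7, 12.5]
force: [-0.1, 0.1, 0.3]
width: -0.0
```

{"method": "play_rows", "body": {"motion": "0.1 -0.7 -0.1 -0.015; 0 0 0 0; 0 0 0 0"}}

```text
clock: 3.75
ee_pos: [0.5412, 0.0214, 0.0887]
eef_rot: [179.5, -0.7, 13.5]
force: [0.3, -0.3, 0.0]
width: 0.0
```

{"method": "play_rows", "body": {"motion": "0 0 0.3 0; 0 0 0.3 0; 0 0 0 0"}}

```text
clock: 4.12
ee_pos: [0.5426, 0.0216, 0.0869]
eef_rot: [179.4, -1.0, 13.5]
force: [0.3, 0.4, 0.4]
width: -0.0001
```

{"method": "play_rows", "body": {"motion": "0 0 0.4 0; 0 0 0.4 0"}}

```text
clock: 4.38
ee_pos: [0.545, 0.0217, 0.0861]
eef_rot: [179.3, -1.5, 13.5]
force: [-17.7, -0.1, 60.2]
width: 0.0001
```

{"method": "play_rows", "body": {"motion": "0 0 0.4 0; 0 0 0.4 0"}}

```text
clock: 4.62
ee_pos: [0.5456, 0.0218, 0.0863]
eef_rot: [179.3, -1.9, 13.5]
force: [-19.0, -0.7, 49.7]
width: 0.0001
```

Well6 is rigid (about 50–60 N at z=0.086), so it is full. I'll lift gently and try well5, with lighter presses.

{"method": "play_rows", "body": {"motion": "0 0 -1.5 0; 0 0 -2.0 0; 0 0 0 0"}}

```text
clock: 5.0
ee_pos: [0.5441, 0.0218, 0.1223]
eef_rot: [179.3, -2.0, 13.5]
force: [-0.6, -0.5, -0.1]
width: 0.0
```

```bash
python3 plan.py .5201 .1083 .12 13.4
```

```text
pos [0.5441 0.0218 0.1223] rot [179.28  -1.95  13.48] F [-0.6 -0.5 -0.1] t 5.0 w 0.0
2 -0.16 -4.48 0.12 0.001; -0.16 -4.48 0.12 0.001
```

```bash
cat > plan.py <<'E'
from h import *
import sys
from scipy.spatial.transform import Rotation as Ro
def plan(tx,ty,tz,tyaw,vmax=0.05,tw=0.18):
    s=r.sense(); p=np.array(s["ee_pos"]); R=Ro.from_euler("xyz",s["eef_rot"],degrees=True)
    T=np.array([tx,ty,tz]); dy=(np.radians(tyaw-s["eef_rot"][2])+np.pi)%(2*np.pi)-np.pi
    n=int(max(np.ceil(np.linalg.norm(T-p)/vmax),np.ceil(abs(dy)/tw),1)); out=[]
    step=(T-p)/n
    for i in range(n):
        v=R.inv().apply(step)*100
        out.append("%.2f %.2f %.2f %.3f"%(*v,-dy/n)); R=R*Ro.from_rotvec([0,0,-dy/n])
    print("pos",p.round(4),"rot",s["eef_rot"].round(2),"F",s["force"].round(1),"t",s["clock"],"w",round(s["width"],4),"q",s["q"].round(0)); print(n,"; ".join(out))
if __name__=="__main__": plan(*map(float,sys.argv[1:5]),*map(float,sys.argv[5:]))
E
python3 plan.py .5201 .1083 .12 13.4
```

```text
pos [0.5441 0.0218 0.1223] rot [179.28  -1.95  13.48] F [-0.6 -0.5 -0.1] t 5.0 w 0.0 q [  2.  17. -12.  58.  -0.  79.]
2 -0.16 -4.49 0.05 0.001; -0.16 -4.49 0.05 0.001
```

{"method": "play_rows", "body": {"motion": "-0.2 -4.5 0 0; -0.2 -4.5 0 0; 0 0 0 0"}}

```text
clock: 5.38
ee_pos: [0.5181, 0.1096, 0.1175]
eef_rot: [179.3, -1.8, 13.3]
force: [0.7, -0.1, 0.4]
width: -0.0001
```

```bash
python3 plan.py .5201 .1083 .090 13.4
```

```text
pos [0.5181 0.1096 0.1175] rot [179.28  -1.79  13.34] F [ 0.7 -0.1  0.4] t 5.375 w -0.0001 q [ 12.  16. -14.  57.  -1.  89.]
1 0.08 0.14 2.76 -0.001
```

{"method": "play_rows", "body": {"motion": "0.1 0.1 2.8 0; 0 0 0 0"}}

```text
clock: 5.62
ee_pos: [0.5207, 0.1086, 0.0879]
eef_rot: [179.2, -1.8, 13.4]
force: [-0.1, -0.1, -0.0]
width: 0.0001
```

{"method": "play_rows", "body": {"motion": "0 0 0.5 0; 0 0 0.3 0"}}

```text
clock: 5.88
ee_pos: [0.5232, 0.1084, 0.0862]
eef_rot: [179.3, -2.2, 13.4]
force: [-15.5, -0.4, 44.9]
width: -0.0001
```

Well5 is full too (45 N at 0.086). Well4 is next.

{"method": "play_rows", "body": {"motion": "0 0 -3.0 0; -0.3 -4.5 0 0; -0.3 -4.5 0 0; 0 0 0 0"}}

```text
clock: 6.38
ee_pos: [0.4964, 0.1941, 0.117]
eef_rot: [179.3, -2.3, 13.0]
force: [0.1, -0.3, -0.2]
width: 0.0001
```

```bash
python3 plan.py .4992 .1959 .089 13.4
```

```text
pos [0.4964 0.1941 0.117 ] rot [179.28  -2.34  13.05] F [ 0.1 -0.3 -0.2] t 6.375 w 0.0001 q [ 22.  17. -14.  57.  -1.  99.]
1 0.20 -0.15 2.81 -0.006
```

{"method": "play_rows", "body": {"motion": "0.2 -0.2 2.8 0; 0 0 0 0"}}

```text
clock: 6.62
ee_pos: [0.4996, 0.1953, 0.0888]
eef_rot: [179.2, -2.4, 13.0]
force: [0.1, -0.5, 0.2]
width: -0.0001
```

{"method": "play_rows", "body": {"motion": "0 0 0.4 0; 0 0 0.3 0"}}

```text
clock: 6.88
ee_pos: [0.5016, 0.1949, 0.086]
eef_rot: [179.3, -2.6, 13.0]
force: [-14.8, -1.3, 46.2]
width: 0.0003
```

Well4 is full, so both empty wells are in the far row. I'll try well1.

{"method": "play_rows", "body": {"motion": "0 0 -3.0 0; 3.8 -0.1 0 0; 3.8 -0.1 0 0; 0 0 0 0"}}

```text
clock: 7.38
ee_pos: [0.577, 0.2117, 0.125]
eef_rot: [179.3, -2.9, 12.8]
force: [-1.6, 0.4, -0.0]
width: -0.0
```

```bash
python3 plan.py .5751 .2139 .089 13.4
```

```text
pos [0.577  0.2117 0.125 ] rot [179.33  -2.88  12.78] F [-1.6  0.4 -0. ] t 7.375 w -0.0 q [21. 23. -3. 61. -1. 98.]
1 -0.32 -0.30 3.59 -0.011
```

{"method": "play_rows", "body": {"motion": "-0.3 -0.3 3.5 -0.01; 0 0 0 0"}}

```text
clock: 7.62
ee_pos: [0.5748, 0.2126, 0.0902]
eef_rot: [179.3, -2.9, 13.3]
force: [0.4, 0.2, -0.1]
width: 0.0002
```

{"method": "play_rows", "body": {"motion": "0 0 0.4 0; 0 0 0.3 0"}}

```text
clock: 7.88
ee_pos: [0.5755, 0.2123, 0.0862]
eef_rot: [179.3, -3.0, 13.2]
force: [-6.5, -2.0, 16.9]
width: 0.0002
```

Well1 is full as well (17 N with no give), so wells 2 and 3 must be empty. I'll confirm that on well2.

{"method": "play_rows", "body": {"motion": "0 0 -3.0 0; 0.1 4.5 0 0; 0.1 4.5 0 0; 0 0 0 0"}}

```text
clock: 8.38
ee_pos: [0.5979, 0.1236, 0.1227]
eef_rot: [179.3, -3.3, 13.3]
force: [0.4, -0.2, 0.4]
width: -0.0
```

```bash
python3 plan.py .5959 .1264 .089 13.4
```

```text
pos [0.5979 0.1236 0.1227] rot [179.3   -3.32  13.33] F [ 0.4 -0.2  0.4] t 8.375 w -0.0 q [12. 23. -4. 60. -1. 89.]
1 -0.32 -0.36 3.35 -0.001
```

{"method": "play_rows", "body": {"motion": "-0.3 -0.3 3.3 0; 0 0 0 0; 0 0 0.4 0; 0 0 0.3 0"}}

```text
clock: 8.88
ee_pos: [0.598, 0.1277, 0.0861]
eef_rot: [179.3, -3.6, 13.3]
force: [-1.4, -1.3, 3.3]
width: -0.0002
```

{"method": "play_rows", "body": {"motion": "0 0 0.3 0; 0 0 0.3 0"}}

```text
clock: 9.12
ee_pos: [0.5988, 0.1281, 0.0812]
eef_rot: [179.3, -3.7, 13.4]
force: [-2.0, -0.5, 3.8]
width: 0.0
```

Well2 gives way (3–4 N, 5 mm down), so wells 2 and 3 are the empties. The tool has drifted to 3.7° of tilt, so I'll lean the tips lightly on the bore wall to bring it back.

{"method": "play_rows", "body": {"motion": "0 0 -0.7 0; 0.7 0 0 0; 0.4 0 0 0; 0 0 0 0"}}

```text
clock: 9.62
ee_pos: [0.6106, 0.131, 0.0895]
eef_rot: [179.3, -3.8, 13.4]
force: [-1.2, -0.1, 0.4]
width: -0.0004
```

{"method": "play_rows", "body": {"motion": "0.3 0 0 0; 0.3 0 0 0"}}

```text
clock: 9.88
ee_pos: [0.6151, 0.1321, 0.0893]
eef_rot: [179.3, -3.6, 13.4]
force: [-9.2, -2.6, 6.9]
width: 0.0001
```

{"method": "play_rows", "body": {"motion": "0.3 0 0 0; 0.3 0 0 0; 0.3 0 0 0"}}

```text
clock: 10.25
ee_pos: [0.6151, 0.1321, 0.0893]
eef_rot: [179.3, -2.7, 13.4]
force: [-14.4, -3.1, 10.8]
width: -0.0002
```

{"method": "play_rows", "body": {"motion": "0.3 0 0 0; 0.3 0 0 0; 0.3 0 0 0; 0.3 0 0 0; 0.3 0 0 0; 0.3 0 0 0; 0.3 0 0 0"}}

```text
clock: 11.12
ee_pos: [0.6148, 0.132, 0.0897]
eef_rot: [179.3, -0.5, 13.3]
force: [-13.4, -3.1, 10.3]
width: -0.0001
```

{"method": "play_rows", "body": {"motion": "0.3 0 0 0; 0.3 0 0 0; 0.3 0 0 0; 0.3 0 0 0; -0.8 0 0 0; -0.8 0 -1 0; 0 0 -4 0; 0 0 -4 0; 0 0 0 0", "claw": 1}}

```text
clock: 12.25
ee_pos: [0.5989, 0.1294, 0.1844]
eef_rot: [179.3, 0.7, 13.3]
force: [0.4, 0.4, -1.0]
width: 0.0003
```

```bash
python3 plan.py .4835 -.2776 .17 0 0.05
python3 - <<'E'
from h import *
d=optics.get_image("top"); 
for px in [(429,178),(417,205),(433,142)]: print(plane(d,[px],.064).round(3))
E
```

```text
pos [0.5989 0.1294 0.1844] rot [179.33   0.72  13.34] F [ 0.4  0.4 -1. ] t 12.25 w 0.0003 q [13. 24.  7. 74. -1. 89.]
9 -2.29 4.10 0.24 0.026; -2.18 4.16 0.24 0.026; -2.07 4.21 0.24 0.026; -1.96 4.27 0.24 0.026; -1.85 4.32 0.24 0.026; -1.74 4.36 0.24 0.026; -1.63 4.41 0.24 0.026; -1.51 4.45 0.24 0.026; -1.40 4.48 0.24 0.026
[[ 0.577 -0.182  0.064]]
[[ 0.498 -0.143  0.064]]
[[ 0.685 -0.198  0.064]]
```

{"method": "play_rows", "body": {"motion": "-2.3 4.1 0.2 0.026; -2.2 4.2 0.2 0.026; -2.1 4.2 0.2 0.026; -2.0 4.3 0.2 0.026; -1.9 4.3 0.2 0.026; -1.7 4.4 0.2 0.026; -1.6 4.4 0.2 0.026; -1.5 4.4 0.2 0.026; -1.4 4.5 0.2 0.026; 0 0 0 0", "claw": -1}}

```text
clock: 13.55
ee_pos: [0.4724, -0.2885, 0.1628]
eef_rot: [179.3, 1.2, -0.4]
force: [0.0, 0.1, -0.4]
width: 0.0855
```

```bash
python3 plan.py .4835 -.2776 .12 0 0.05;  python3 - <<'E'
from h import *
d=optics.get_image("wrist");cv2.imwrite("pics/w2.png",d["img"])
print(proj(d,[[.4835,-.2776,.064],[.6194,-.2781,.064]]))
E
```

```text
pos [ 0.4724 -0.2885  0.1628] rot [179.29   1.2   -0.38] F [ 0.   0.1 -0.4] t 13.55 w 0.0855 q [-31.  19.  -4.  68.  -1.  60.]
1 1.19 -1.16 4.25 -0.007
[[330.70748635 189.01419924]
 [495.14199528 189.60580818]]
```

View pics/w2.png

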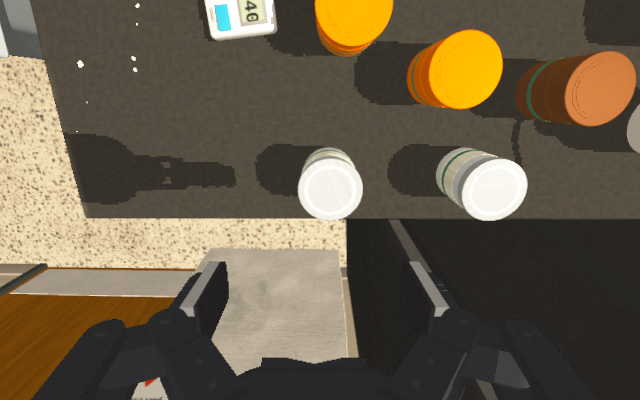

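The lid sits where predicted, at about (330,188). Now I'll align, then descend.

{"method": "play_rows", "body": {"motion": "1.2 -1.2 4.0 -0.007; 0 0 3.0 0; 0 0 0 0"}}

```text
clock: 13.98
ee_pos: [0.4835, -0.2731, 0.0901]
eef_rot: [179.4, 1.2, 0.2]
force: [0.5, 0.5, -0.6]
width: 0.0854
```

```bash
python3 plan.py .4835 -.2776 .028 0 0.03
```

```text
pos [ 0.4835 -0.2731  0.0901] rot [179.41   1.24   0.23] F [ 0.5  0.5 -0.6] t 13.975 w 0.0854 q [-29.  22. -10.  58.  -1.  61.]
3 0.04 0.13 2.07 0.001; 0.04 0.13 2.07 0.001; 0.04 0.13 2.07 0.001
```

{"method": "play_rows", "body": {"motion": "0 0.4 2.0 0; 0 0 2.0 0; 0 0 2.0 0; 0 0 0 0"}}

```text
clock: 14.48
ee_pos: [0.485, -0.2759, 0.0332]
eef_rot: [179.3, 1.0, 0.5]
force: [-0.9, -0.5, 0.4]
width: 0.0858
```

```bash
python3 plan.py .4835 -.2776 .028 0 0.03
```

```text
pos [ 0.485  -0.2759  0.0332] rot [179.32   1.02   0.47] F [-0.9 -0.5  0.4] t 14.475 w 0.0858 q [-29.  25. -15.  51.  -1.  60.]
1 -0.15 0.16 0.53 0.008
```

{"method": "play_rows", "body": {"motion": "-0.2 0.2 0.4 0; 0 0 0 0"}}

```text
clock: 14.72
ee_pos: [0.4843, -0.2782, 0.0314]
eef_rot: [179.2, 0.9, 0.5]
force: [0.4, 0.3, 0.2]
width: 0.0855
```

{"method": "play_rows", "body": {"motion": "0 0 0 0; 0 0 0 0; 0 0 0 0; 0 0 0 0; 0 0 0 0; 0 0 0 0", "claw": 1}}

```text
clock: 15.48
ee_pos: [0.485, -0.2787, 0.033]
eef_rot: [179.2, 0.8, 0.5]
force: [0.0, -0.2, 1.6]
width: 0.0518
```

```bash
python3 plan.py .4835 -.2776 .17 0 0.06
python3 - <<'E'
from h import *
d=optics.get_image("wrist");cv2.imwrite("pics/w3.png",d["img"])
E
```

```text
pos [ 0.485  -0.2787  0.033 ] rot [179.18   0.76   0.51] F [ 0.  -0.2  1.6] t 15.475 w 0.0518 q [-29.  25. -15.  50.  -1.  60.]
3 -0.11 0.03 -4.56 0.003; -0.11 0.03 -4.56 0.003; -0.11 0.03 -4.56 0.003
```

View pics/w3.png

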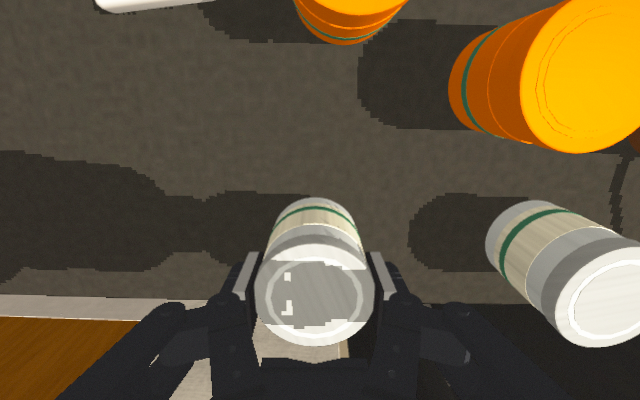

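{"method": "play_rows", "body": {"motion": "0 0 -3 0; 0 0 -5 0; 0 0 -5 0; 0 0 -3 0; 0 0 0 0"}}

```text
clock: 16.15
ee_pos: [0.4861, -0.2757, 0.196]
eef_rot: [179.3, 1.0, 0.5]
force: [0.8, 0.2, -2.6]
width: 0.0518
```

```bash
python3 plan.py .6168 .0388 .17 13.4 0.05
```

```text
pos [ 0.4861 -0.2757  0.196 ] rot [179.3    0.96   0.51] F [ 0.8  0.2 -2.6] t 16.15 w 0.0518 q [-29.  18.   0.  73.  -1.  61.]
7 1.91 -4.48 0.28 -0.032; 2.06 -4.42 0.28 -0.032; 2.20 -4.35 0.28 -0.032; 2.34 -4.28 0.28 -0.032; 2.47 -4.20 0.28 -0.032; 2.61 -4.12 0.28 -0.032; 2.74 -4.03 0.28 -0.032
```

{"method": "play_rows", "body": {"motion": "1.9 -4.4 0.2 -0.032; 2.0 -4.4 0.2 -0.032; 2.2 -4.3 0.2 -0.032; 2.3 -4.2 0.2 -0.032; 2.4 -4.1 0.2 -0.032; 2.5 -4.0 0.2 -0.032; 2.6 -4.0 0.2 -0.032; 0 0 0 0; 0 0 0 0"}}

```text
clock: 17.27
ee_pos: [0.611, 0.0426, 0.1601]
eef_rot: [179.8, 2.1, 13.6]
force: [0.2, -0.7, -1.8]
width: 0.0517
```

```bash
python3 plan.py .6168 .0388 .14 13.4 0.05
python3 - <<'E'
from h import *
d=optics.get_image("wrist");cv2.imwrite("pics/w4.png",d["img"])
d=optics.get_image("scene");cv2.imwrite("pics/s4.png",cv2.resize(d["img"][60:250,230:440],None,fx=3.1,fy=3.1))
E
```

```text
pos [0.611  0.0426 0.1601] rot [179.79   2.08  13.61] F [ 0.2 -0.7 -1.8] t 17.275 w 0.0517 q [ 4. 25.  6. 73. -1. 81.]
1 0.54 0.50 2.00 0.004
```

View pics/w4.png

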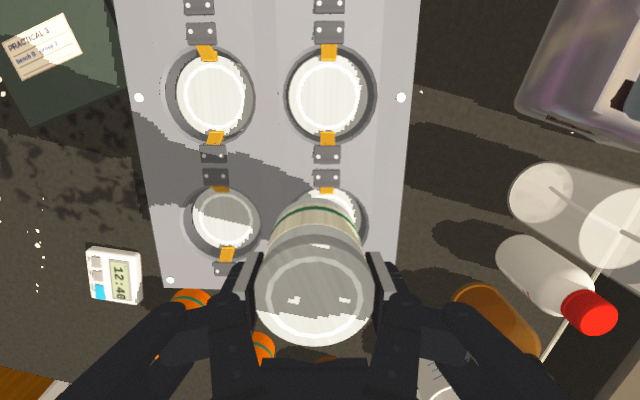

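View pics/s4.png

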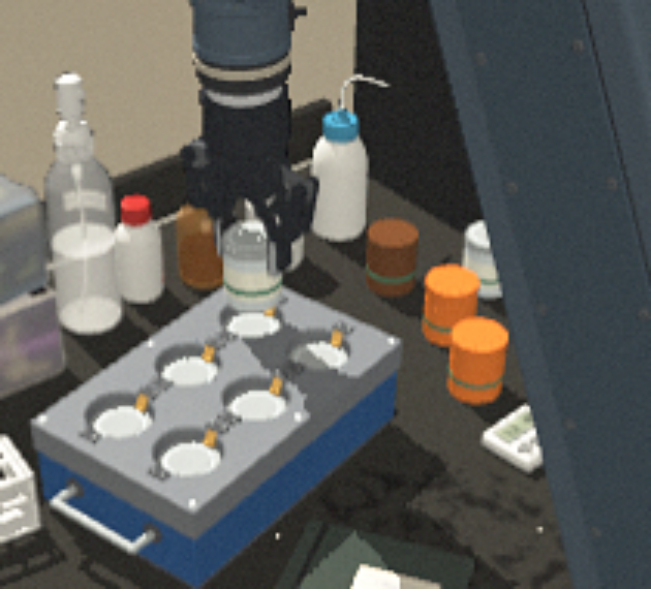

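{"method": "play_rows", "body": {"motion": "0.6 0.6 1.7 0; 0 0 0 0; 0 0 0 0"}}

```text
clock: 17.75
ee_pos: [0.6178, 0.0344, 0.1421]
eef_rot: [179.8, 2.0, 13.3]
force: [-0.3, 0.9, -1.3]
width: 0.0523
```

```bash
python3 plan.py .6175 .038 .136 13.4 0.05
cat > look.py <<'E'
from h import *
import sys
from scipy.spatial.transform import Rotation as Ro
n=sys.argv[1]; w=np.array([float(sys.argv[2]),float(sys.argv[3])])
d=optics.get_image("wrist");im=d["img"].copy()
a=np.linspace(0,6.28,60)
for rad,z in((.0295,.098),(.027,.086)):
    cv2.polylines(im,[np.int32(proj(d,np.c_[w+rad*np.c_[np.cos(a),np.sin(a)],np.full(60,z)]))],True,(0,0,255),1)
cv2.imwrite(f"pics/w{n}.png",im)
d=optics.get_image("scene");im=cv2.resize(d["img"][80:210,250:420],None,fx=4.5,fy=4.5,interpolation=cv2.INTER_CUBIC)
for rad,z in((.0295,.098),(.027,.086)):
    cv2.polylines(im,[np.int32((proj(d,np.c_[w+rad*np.c_[np.cos(a),np.sin(a)],np.full(60,z)])-[250,80]+.5)*4.5)],True,(0,0,255),1)
cv2.imwrite(f"pics/s{n}.png",im)
E
python3 look.py 5 .6168 .0388
```

```text
pos [0.6178 0.0344 0.1421] rot [179.78   2.05  13.32] F [-0.3  0.9 -1.3] t 17.75 w 0.0523 q [ 3. 27.  5. 71. -1. 80.]
1 0.08 -0.35 0.61 -0.001
```

View pics/w5.png

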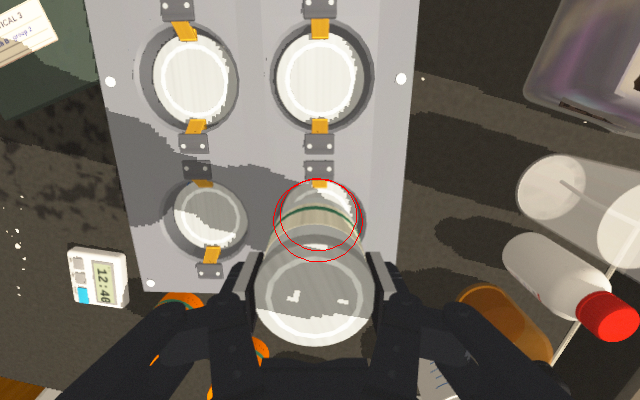

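View pics/s5.png

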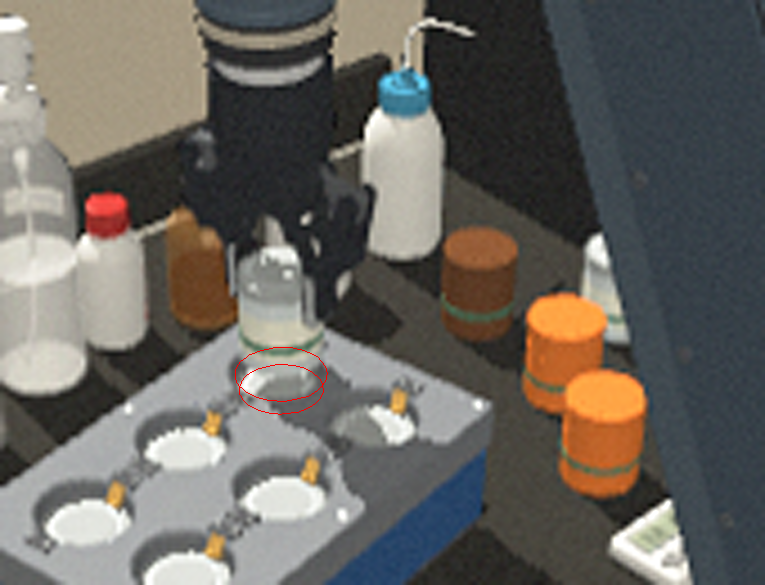

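Run:
```python
from h import *
d=optics.get_image("wrist");im=d["img"].copy()
a=np.linspace(0,6.28,60)
F=np.array([[.6168,.0388],[.5959,.1264],[.5409,.0208],[.5201,.1083]])
for w in F:
  for rad,z in((.0295,.098),(.027,.086)):
    cv2.polylines(im,[np.int32(proj(d,np.c_[w+rad*np.c_[np.cos(a),np.sin(a)],np.full(60,z)]))],True,(0,0,255) if z>.09 else (255,0,0),1)
cv2.imwrite("pics/w6.png",cv2.resize(im[0:300,90:440],None,fx=2,fy=2,interpolation=cv2.INTER_CUBIC))
```

```text
(no output)
```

View pics/w6.png

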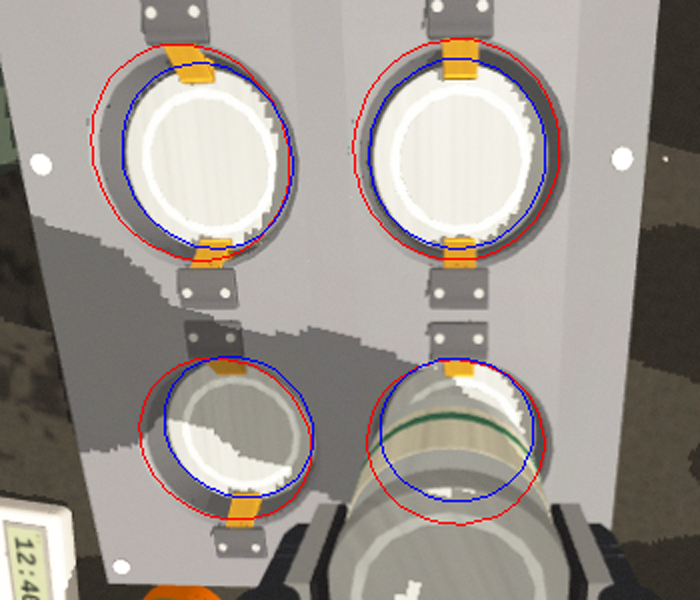

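The wrist view puts the wells about 1.2 mm farther in +x and 1 mm in −y, and the scene view agrees, so I'll aim at (0.6187, 0.0375).

{"method": "play_rows", "body": {"motion": "0.2 -0.3 0.3 0; 0 0 0 0; 0 0 0.4 0; 0 0 0 0"}}

```text
clock: 18.4
ee_pos: [0.6191, 0.0389, 0.1354]
eef_rot: [179.8, 2.0, 13.4]
force: [-0.7, 0.7, -1.4]
width: 0.0514
```

```bash
python3 plan.py .6187 .0375 .130 13.4 0.05
```

```text
pos [0.6191 0.0389 0.1354] rot [179.78   1.98  13.4 ] F [-0.7  0.7 -1.4] t 18.4 w 0.0514 q [ 4. 27.  5. 70. -1. 80.]
1 -0.05 0.13 0.54 0.000
```

{"method": "play_rows", "body": {"motion": "0 0.1 0.5 0; 0 0 0.3 0; 0 0 0 0"}}

```text
clock: 18.77
ee_pos: [0.619, 0.0378, 0.1267]
eef_rot: [179.8, 2.0, 13.4]
force: [0.6, 0.6, -1.6]
width: 0.0522
```

{"method": "play_rows", "body": {"motion": "0 0 0.5 0; 0 0 0 0"}}

```text
clock: 19.02
ee_pos: [0.6195, 0.0377, 0.1225]
eef_rot: [179.8, 1.9, 13.4]
force: [0.6, -0.1, 1.1]
width: 0.052
```

The tin is in the bore. I'll push on down, holding it by the grip.

{"method": "play_rows", "body": {"motion": "0 0 0.5 0; 0 0 0.3 0"}}

```text
clock: 19.27
ee_pos: [0.6204, 0.0369, 0.1215]
eef_rot: [179.6, 1.5, 13.4]
force: [-8.4, -1.2, 23.5]
width: 0.0517
```

{"method": "play_rows", "body": {"motion": "0 0 0.5 0; 0 0 0.5 0"}}

```text
clock: 19.52
ee_pos: [0.6207, 0.036, 0.1211]
eef_rot: [179.4, 1.0, 13.4]
force: [-14.5, -0.4, 44.0]
width: 0.0518
```

It is blocked at about 10 mm deep with 44 N. I'll relieve the load and look.

{"method": "play_rows", "body": {"motion": "0 0 -0.2 0; 0 0 0 0"}}

```text
clock: 19.77
ee_pos: [0.6209, 0.0364, 0.1248]
eef_rot: [179.4, 0.8, 13.4]
force: [-0.5, 0.8, 0.6]
width: 0.052
```

```bash
python3 plan.py .6187 .0375 .130 13.4 0.05; python3 look.py 7 .618 .0378
python3 - <<'E'
from h import *
d=optics.get_image("top")
cv2.imwrite("pics/t7.png",cv2.resize(d["img"][130:230,265:395],None,fx=5,fy=5,interpolation=cv2.INTER_CUBIC))
E
```

```text
pos [0.6209 0.0364 0.1248] rot [179.43   0.83  13.37] F [-0.5  0.8  0.6] t 19.775 w 0.052 q [ 4. 26.  3. 67. -1. 80.]
1 -0.20 -0.15 -0.51 -0.001
```

View pics/w7.png

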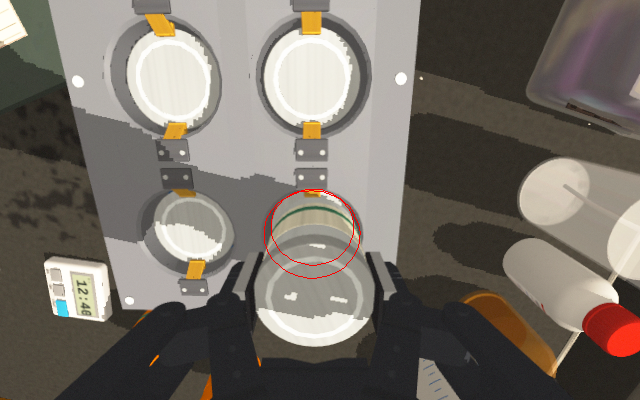

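View pics/s7.png

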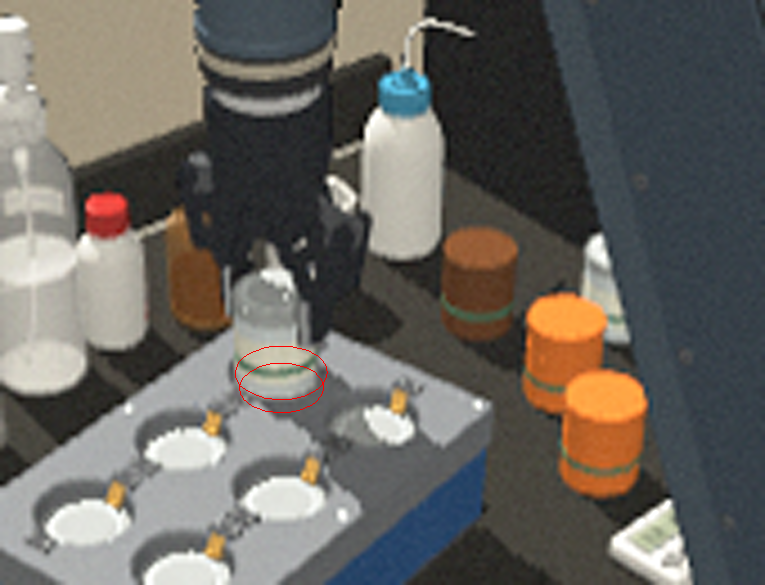

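The wrist image shows no slip in the grip, but the tool crept 2–3 mm in +x while pushing. I'll recentre and press more gently.

{"method": "play_rows", "body": {"motion": "-0.25 -0.15 0 0; 0 0 0 0; 0 0 0.3 0; 0 0 0.3 0"}}

```text
clock: 20.42
ee_pos: [0.6185, 0.0363, 0.1214]
eef_rot: [179.3, 0.7, 13.3]
force: [-11.2, -2.7, 36.0]
width: 0.0515
```

{"method": "play_rows", "body": {"motion": "-0.1 0 0.4 0; -0.1 0 0.3 0"}}

```text
clock: 20.68
ee_pos: [0.6183, 0.0353, 0.1216]
eef_rot: [179.1, 0.2, 13.3]
force: [-5.0, 1.9, 22.7]
width: 0.052
```

Still rigid. I'll lift and try the same tin in well2, which I felt give way directly.

{"method": "play_rows", "body": {"motion": "0 0 -2.0 0; 0 0 -1.0 0; -0.1 -4.4 0 0; -0.1 -4.4 0 0; 0 0 0 0; 0 0 0 0"}}

```text
clock: 21.42
ee_pos: [0.5947, 0.1215, 0.148]
eef_rot: [179.1, 0.5, 13.2]
force: [-0.1, -0.3, -1.3]
width: 0.052
```

```bash
python3 plan.py .597 .1254 .136 13.4 0.05
python3 - <<'E'
from h import *
d=optics.get_image("wrist");im=d["img"].copy()
a=np.linspace(0,6.28,60)
F=np.array([[.618,.0378],[.5970,.1254],[.5763,.2129],[.5213,.1073],[.5004,.1949]])
for w in F:
  for rad,z in((.0295,.098),(.027,.086)):
    cv2.polylines(im,[np.int32(proj(d,np.c_[w+rad*np.c_[np.cos(a),np.sin(a)],np.full(60,z)]))],True,(0,0,255) if z>.09 else (255,0,0),1)
cv2.imwrite("pics/w8.png",cv2.resize(im[0:360,90:440],None,fx=1.6,fy=1.6,interpolation=cv2.INTER_CUBIC))
E
```

```text
pos [0.5947 0.1215 0.148 ] rot [179.08   0.49  13.21] F [-0.1 -0.3 -1.3] t 21.425 w 0.052 q [12. 24.  2. 69. -1. 89.]
1 0.33 -0.34 1.20 -0.003
```

View pics/w8.png

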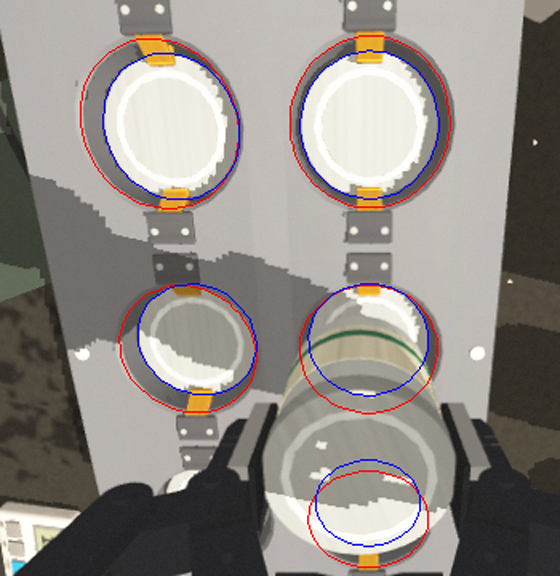

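{"method": "play_rows", "body": {"motion": "0.3 -0.3 1.2 0; 0 0 0 0; 0 0 0.7 0; 0 0 0 0"}}

```text
clock: 21.98
ee_pos: [0.5972, 0.123, 0.1267]
eef_rot: [179.1, 0.6, 13.0]
force: [-0.7, 1.8, -0.9]
width: 0.052
```

```bash
python3 plan.py .597 .1252 .1215 13.4 0.05
```

```text
pos [0.5972 0.123  0.1267] rot [179.13   0.57  13.03] F [-0.7  1.8 -0.9] t 21.975 w 0.052 q [12. 25.  1. 66. -1. 89.]
1 0.03 -0.23 0.51 -0.006
```

{"method": "play_rows", "body": {"motion": "0 -0.2 0.2 -0.006; 0 0 0.4 0; 0 0 0.2 0"}}

```text
clock: 22.35
ee_pos: [0.5977, 0.1248, 0.1218]
eef_rot: [179.1, 0.3, 13.4]
force: [-9.1, -2.1, 23.5]
width: 0.0518
```

{"method": "play_rows", "body": {"motion": "0 0 0.3 0; 0 0 0.3 0"}}

```text
clock: 22.6
ee_pos: [0.5977, 0.1244, 0.1216]
eef_rot: [179.0, 0.0, 13.4]
force: [-9.5, -1.3, 27.4]
width: 0.0519
```

Well2 blocks at the same height, so this comes from centring on the bolts. I'll feel the bore walls in y and x to find the tin's true centre in the bore.

{"method": "play_rows", "body": {"motion": "0 0 -0.2 0; 0 0 0 0; 0 -0.2 0 0; 0 0 0 0"}}

```text
clock: 23.1
ee_pos: [0.5974, 0.1265, 0.1244]
eef_rot: [179.0, -0.0, 13.4]
force: [-0.6, -0.7, 2.6]
width: 0.0517
```

{"method": "play_rows", "body": {"motion": "0 -0.15 0 0; 0 0 0 0"}}

```text
clock: 23.35
ee_pos: [0.5972, 0.1276, 0.124]
eef_rot: [178.9, -0.0, 13.4]
force: [0.1, -1.2, 0.8]
width: 0.0518
```

{"method": "play_rows", "body": {"motion": "0 -0.15 0 0; 0 0 0 0"}}

```text
clock: 23.6
ee_pos: [0.597, 0.1288, 0.1238]
eef_rot: [178.9, -0.0, 13.4]
force: [-0.0, -1.6, 1.3]
width: 0.052
```

{"method": "play_rows", "body": {"motion": "0 -0.15 0 0; 0 0 0 0"}}

```text
clock: 23.85
ee_pos: [0.5969, 0.1291, 0.1239]
eef_rot: [178.8, -0.0, 13.3]
force: [0.9, -2.6, 0.7]
width: 0.0515
```

{"method": "play_rows", "body": {"motion": "0 -0.15 0 0; 0 0 0 0"}}

```text
clock: 24.1
ee_pos: [0.5968, 0.1292, 0.1241]
eef_rot: [178.6, -0.0, 13.3]
force: [1.3, -3.1, 0.9]
width: 0.0523
```

{"method": "play_rows", "body": {"motion": "0 0.33 0 0; 0 0 0 0; 0 0 0.3 0; 0 0 0 0"}}

```text
clock: 24.6
ee_pos: [0.5978, 0.1273, 0.1223]
eef_rot: [178.8, -0.1, 13.3]
force: [-0.5, -1.0, 2.7]
width: 0.0521
```

{"method": "play_rows", "body": {"motion": "-0.05 0 0.4 0; 0 0 0.2 0"}}

```text
clock: 24.85
ee_pos: [0.5978, 0.1276, 0.1218]
eef_rot: [178.8, -0.4, 13.4]
force: [-7.6, -2.5, 17.9]
width: 0.0519
```

It still blocks rigidly with the tool holding it stiffly. Released, the tin should centre itself on the sloping bolts, so I'll relax the load, let go, and check it.

{"method": "play_rows", "body": {"motion": "0 0.15 -0.1 0; 0 0 0 0"}}

```text
clock: 25.1
ee_pos: [0.598, 0.1267, 0.1235]
eef_rot: [178.8, -0.5, 13.4]
force: [-0.1, -0.6, 4.2]
width: 0.0517
```

{"method": "play_rows", "body": {"motion": "0 0 0 0; 0 0 0 0; 0 0 0 0; 0 0 0 0; 0 0 0 0", "claw": -0.3}}

```text
clock: 25.72
ee_pos: [0.5975, 0.1268, 0.1217]
eef_rot: [178.9, -0.3, 13.4]
force: [-0.0, 0.6, -0.0]
width: 0.0555
```

```bash
python3 look.py 9 .597 .126
```

```text
(no output)
```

View pics/w9.png

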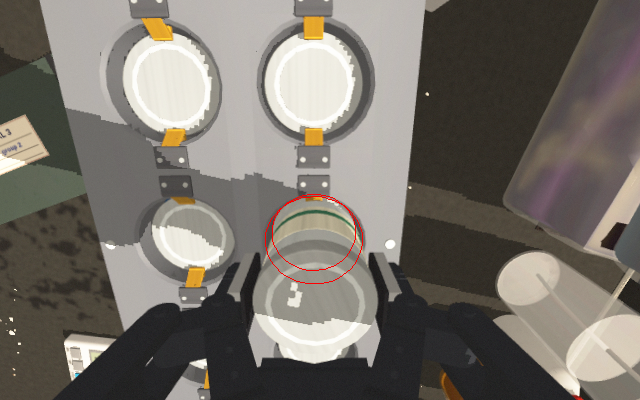

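View pics/s9.png

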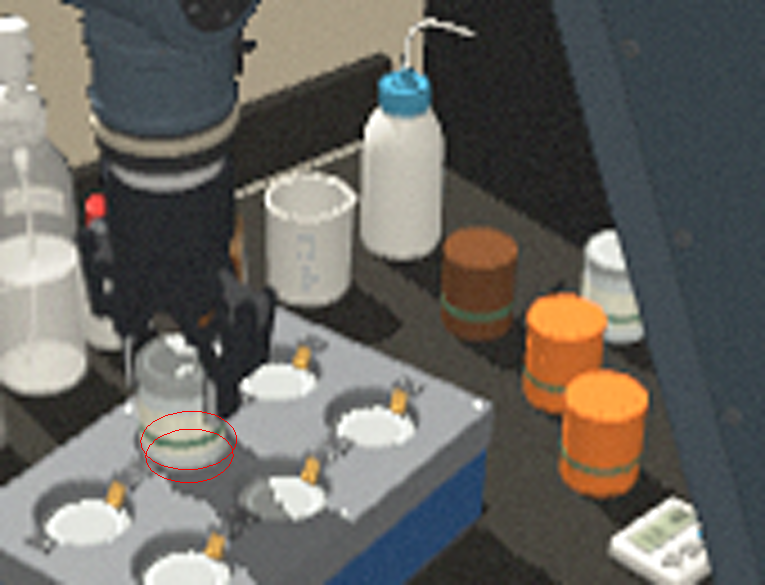

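Run:
```python
from h import *
d=optics.get_image("scene")
for off in (.028,.042):
  for z in (.098,.11,.122,.135):
    p=proj(d,[[.5975-off*.973,.1268-off*.231,z]])[0]; print(off,z,((p-[250,80]+.5)*4.5).round(0))
cv2.imwrite("pics/s10.png",cv2.resize(d["img"][140:200,265:325],None,fx=10,fy=10,interpolation=cv2.INTER_CUBIC))
```

```text
0.028 0.098 [222. 457.]
0.028 0.11 [221. 442.]
0.028 0.122 [221. 426.]
0.028 0.135 [220. 409.]
0.042 0.098 [239. 466.]
0.042 0.11 [239. 450.]
0.042 0.122 [239. 435.]
0.042 0.135 [238. 417.]
```

View pics/s10.png

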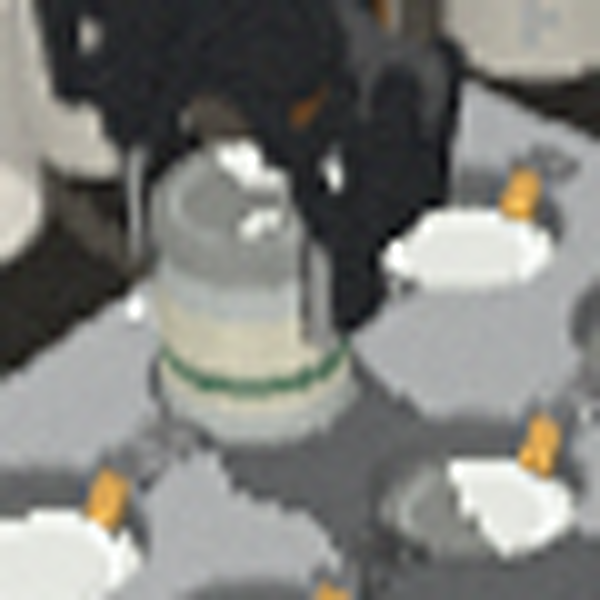

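The fingertips are clear of the cover and the tin stands upright in the bore. I'll open fully, rise, shut, and press on the lid.

{"method": "play_rows", "body": {"motion": "0 0 0 0; 0 0 0 0; 0 0 -1 0; 0 0 -3 0; 0 0 -4 0; 0 0 0 0", "claw": -1}}

```text
clock: 26.62
ee_pos: [0.5966, 0.1283, 0.206]
eef_rot: [178.9, -0.4, 13.4]
force: [2.0, 0.7, -0.4]
width: 0.0855
```

{"method": "play_rows", "body": {"motion": "0 0 -0.5 0; 0 0 0 0; 0 0 0 0; 0 0 0 0; 0 0 0 0", "claw": 1}}

```text
clock: 27.25
ee_pos: [0.5955, 0.1282, 0.2094]
eef_rot: [178.9, -0.2, 13.4]
force: [-0.1, 0.7, 0.0]
width: -0.0
```

```bash
python3 plan.py .597 .126 .158 13.4; python3 look.py 11 .597 .126
```

```text
pos [0.5955 0.1282 0.2094] rot [178.86  -0.21  13.39] F [-0.1  0.7  0. ] t 27.25 w -0.0 q [13. 22.  8. 76. -1. 89.]
2 0.04 0.07 2.57 -0.000; 0.04 0.07 2.57 -0.000
```

View pics/w11.png

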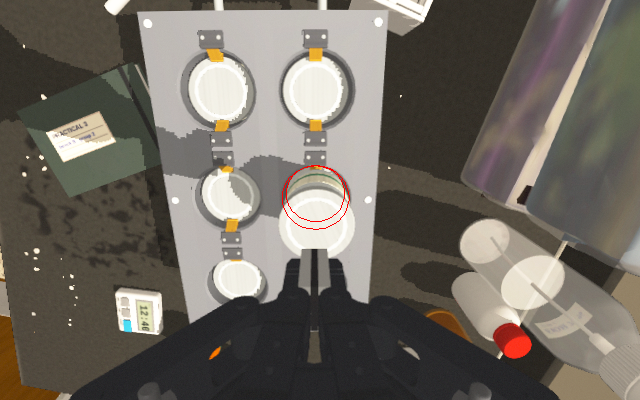

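View pics/s11.png

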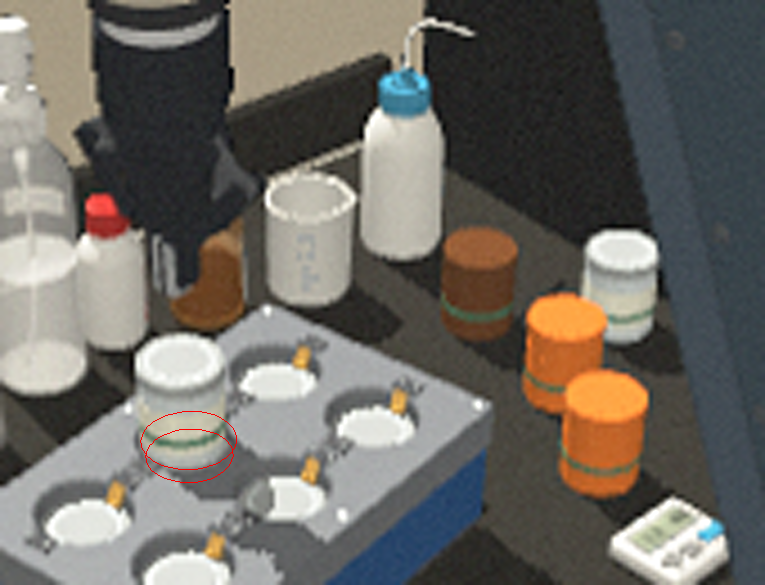

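The tin stands upright in well2, with its lid at wrist (316,222) and scene zoom (181,362). I'll triangulate the lid.

Run:
```python
from h import *
w=optics.get_image("wrist"); s=optics.get_image("scene")
a=ray(w,[[316,222]]); b=ray(s,[[250+181/4.5-.5,80+362/4.5-.5]])
A=a[1][0]/np.linalg.norm(a[1][0]);B=b[1][0]/np.linalg.norm(b[1][0])
t=np.linalg.lstsq(np.c_[A,-B],b[0]-a[0],rcond=None)[0]
print(a[0]+A*t[0],b[0]+B*t[1]); print(plane(w,[[316,222]],.152))
```

```text
[0.59588036 0.1298014  0.15909838] [0.59582068 0.12963099 0.15916265]
[[0.59665417 0.12685329 0.152     ]]
```

{"method": "play_rows", "body": {"motion": "0.1 0.1 2.5 0; 0 0 2.0 0; 0 0 0 0"}}

```text
clock: 27.82
ee_pos: [0.5977, 0.1267, 0.1643]
eef_rot: [178.9, -0.3, 13.4]
force: [0.5, -0.5, 0.5]
width: 0.0002
```

{"method": "play_rows", "body": {"motion": "0 0 0.4 0; 0 0 0.3 0"}}

```text
clock: 28.08
ee_pos: [0.5985, 0.1268, 0.1586]
eef_rot: [178.9, -0.4, 13.4]
force: [0.3, 0.1, 0.6]
width: 0.0004
```

{"method": "play_rows", "body": {"motion": "0 0 0.4 0; 0 0 0.3 0"}}

```text
clock: 28.32
ee_pos: [0.5999, 0.127, 0.1532]
eef_rot: [178.9, -0.7, 13.4]
force: [0.9, 0.2, 18.3]
width: -0.0
```

{"method": "play_rows", "body": {"motion": "0 0 0.3 0; 0 0 0.3 0"}}

```text
clock: 28.58
ee_pos: [0.6043, 0.1278, 0.1531]
eef_rot: [178.8, -1.4, 13.4]
force: [-0.7, 0.3, 19.1]
width: 0.0001
```

The lid is rigid at z=0.153 with 19 N, and the tool slid 6 mm in +x. I'll recentre and press harder, with −x compensation.

{"method": "play_rows", "body": {"motion": "0 0 -0.4 0; -0.8 0.1 0 0; 0 0 0 0"}}

```text
clock: 28.95
ee_pos: [0.5961, 0.1248, 0.1575]
eef_rot: [178.8, -1.4, 13.4]
force: [0.5, -0.3, 0.6]
width: -0.0004
```

{"method": "play_rows", "body": {"motion": "0 0 0.5 0; -0.1 0 0.6 0; -0.15 0 0.8 0"}}

```text
clock: 29.32
ee_pos: [0.6006, 0.1248, 0.1488]
eef_rot: [178.7, -2.6, 13.4]
force: [-1.3, -0.0, 0.1]
width: 0.0001
```

It moved down past the bolts. I'll recentre and keep pressing.

{"method": "play_rows", "body": {"motion": "-0.4 0 -0.2 0; 0 0 0 0"}}

```text
clock: 29.58
ee_pos: [0.596, 0.1237, 0.1502]
eef_rot: [178.7, -2.6, 13.4]
force: [-0.8, -0.5, 2.8]
width: -0.0001
```

```bash
python3 plan.py .597 .126 .149 13.4; python3 look.py 12 .597 .126
```

```text
pos [0.596  0.1237 0.1502] rot [178.74  -2.55  13.38] F [-0.8 -0.5  2.8] t 29.575 w -0.0001 q [12. 22. -1. 65. -1. 89.]
1 0.15 -0.21 0.12 -0.000
```

View pics/s12.png

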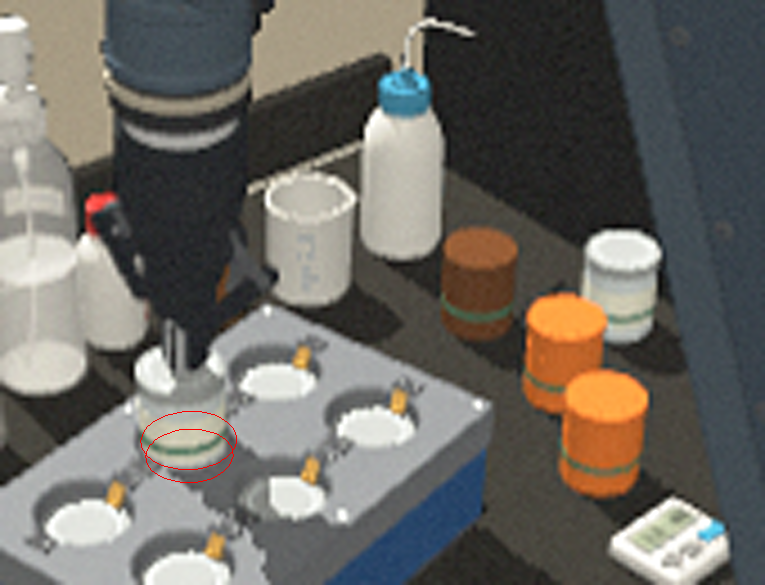

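View pics/w12.png

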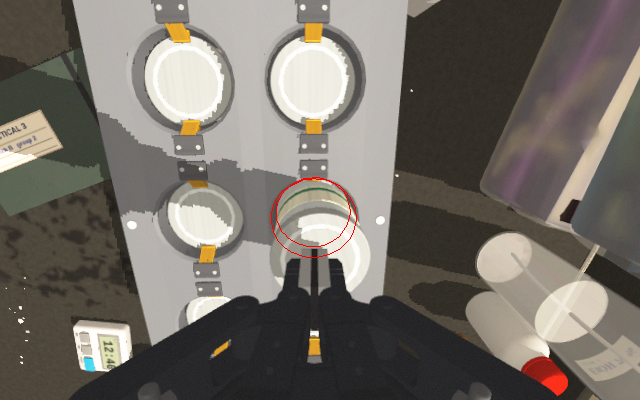

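{"method": "play_rows", "body": {"motion": "0.1 -0.2 0.6 0; -0.1 0 1.2 0; -0.1 0 1.2 0; 0 0 0 0"}}

```text
clock: 30.18
ee_pos: [0.5964, 0.1248, 0.1178]
eef_rot: [178.7, -2.5, 13.4]
force: [1.8, -1.4, 3.5]
width: -0.0002
```

```bash
python3 plan.py .597 .126 .082 13.4 .015
```

```text
pos [0.5964 0.1248 0.1178] rot [178.66  -2.48  13.36] F [ 1.8 -1.4  3.5] t 30.175 w -0.0002 q [12. 23. -4. 60. -1. 89.]
3 -0.02 -0.06 1.19 -0.000; -0.02 -0.06 1.19 -0.000; -0.02 -0.06 1.19 -0.000
```

{"method": "play_rows", "body": {"motion": "0 -0.1 1.2 0; 0 0 1.2 0; 0 0 0.7 0; 0 0 0.3 0"}}

```text
clock: 30.68
ee_pos: [0.5975, 0.1251, 0.0847]
eef_rot: [178.6, -2.5, 13.4]
force: [-2.9, -1.2, 8.4]
width: -0.0
```

{"method": "play_rows", "body": {"motion": "0 0 0.4 0; 0 0 0.2 0; 0 0 0 0"}}

```text
clock: 31.05
ee_pos: [0.5975, 0.1251, 0.0797]
eef_rot: [178.6, -2.4, 13.4]
force: [-2.0, -1.5, 6.8]
width: 0.0002
```

The lid is down to 0.080. I'll rise a little, undo the tilt against the bore wall, then leave.

{"method": "play_rows", "body": {"motion": "0 0 -0.9 0; 0.7 0 0 0; 0.6 0 0 0; 0.3 0 0 0; 0.3 0 0 0; 0.3 0 0 0; 0.3 0 0 0; 0.3 0 0 0"}}

```text
clock: 32.05
ee_pos: [0.6151, 0.1301, 0.0886]
eef_rot: [178.6, -1.2, 13.4]
force: [-13.7, -2.9, 12.0]
width: -0.0
```

{"method": "play_rows", "body": {"motion": "0.3 0 0 0; 0.3 0 0 0; 0.3 0 0 0; 0.3 0 0 0; 0.3 0 0 0; 0.3 0 0 0; 0.3 0 0 0; -0.8 0 0 0; -0.4 0 -2 0; 0 0 -4 0; 0 0 -4 0"}}

```text
clock: 33.42
ee_pos: [0.6011, 0.1293, 0.1871]
eef_rot: [178.6, 1.5, 13.4]
force: [1.2, -0.3, -0.1]
width: -0.0
```

```bash
python3 plan.py .62 -.2785 .17 0 0.05; python3 look.py 13 .597 .126
```

```text
pos [0.6011 0.1293 0.1871] rot [178.65   1.49  13.37] F [ 1.2 -0.3 -0.1] t 33.425 w -0.0 q [13. 25.  9. 76. -1. 89.]
9 -0.84 4.45 0.32 0.026; -0.72 4.47 0.32 0.026; -0.61 4.49 0.32 0.026; -0.49 4.50 0.32 0.026; -0.37 4.51 0.32 0.026; -0.26 4.52 0.32 0.026; -0.14 4.53 0.32 0.026; -0.02 4.53 0.32 0.026; 0.10 4.53 0.32 0.026
```

View pics/s13.png

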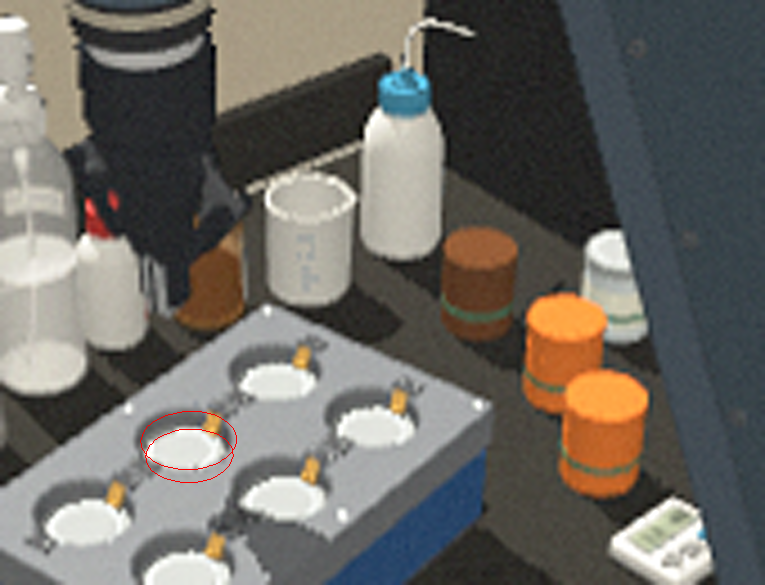

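The first tin is latched, its lid level with the others. Now the second tin, stopping short in y because the cabinet is close.

{"method": "play_rows", "body": {"motion": "-0.8 4.4 0.2 0.026; -0.7 4.4 0.2 0.026; -0.6 4.4 0.2 0.026; -0.5 4.4 0.2 0.026; -0.4 4.4 0.2 0.026; -0.2 4.4 0.2 0.026; -0.1 4.4 0.2 0.026; 0 4.0 0.2 0.026; 0.1 2.0 0.2 0.026; 0 0 0 0", "claw": -1}}

```text
clock: 34.78
ee_pos: [0.6206, -0.25, 0.1738]
eef_rot: [178.6, 1.0, -0.3]
force: [-0.6, -0.1, 0.9]
width: 0.0856
```

```bash
python3 plan.py .620 -.2785 .12 0 0.05;  python3 - <<'E'
from h import *
d=optics.get_image("wrist");cv2.imwrite("pics/w14.png",d["img"])
print(proj(d,[[.6194,-.2781,.064],[.6204,-.2790,.064]]))
E
```

```text
pos [ 0.6206 -0.25    0.1738] rot [178.58   0.99  -0.35] F [-0.6 -0.1  0.9] t 34.775 w 0.0856 q [-21.  30.  15.  76.  -2.  69.]
2 0.02 1.36 2.72 -0.003; 0.02 1.36 2.72 -0.003
[[315.76680809 225.40179691]
 [316.87489285 226.31159809]]
```

View pics/w14.png

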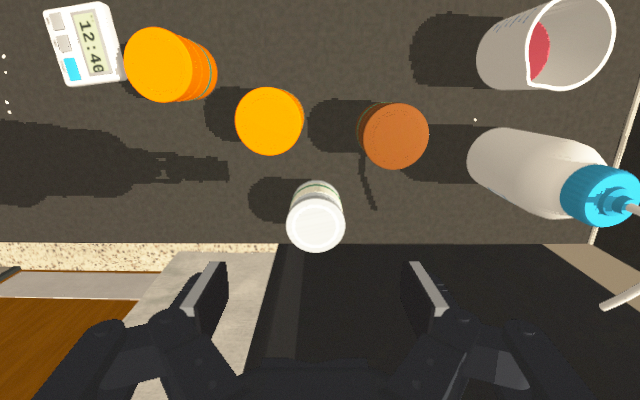

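The lid is at (316,223), so I aim for (0.6198, −0.277).

{"method": "play_rows", "body": {"motion": "0 1.2 2.7 0; 0 1.0 2.7 0; 0 0 2.0 0; 0 0 0 0"}}

```text
clock: 35.33
ee_pos: [0.6203, -0.267, 0.0992]
eef_rot: [178.7, 0.9, 0.1]
force: [0.2, -0.7, -0.2]
width: 0.0858
```

```bash
python3 plan.py .6198 -.277 .031 0 0.03
```

```text
pos [ 0.6203 -0.267   0.0992] rot [1.7867e+02 9.5000e-01 1.5000e-01] F [ 0.2 -0.7 -0.2] t 35.325 w 0.0858 q [-23.  32.   9.  67.  -2.  67.]
3 0.02 0.28 2.28 0.001; 0.02 0.28 2.28 0.001; 0.02 0.28 2.28 0.001
```

{"method": "play_rows", "body": {"motion": "0 0.8 1.5 0; 0 0 2.2 0; 0 0 2.2 0; 0 0 0 0"}}

```text
clock: 35.83
ee_pos: [0.6215, -0.2757, 0.0408]
eef_rot: [178.6, 0.7, 0.3]
force: [-0.0, -0.5, 0.2]
width: 0.0855
```

```bash
python3 plan.py .6198 -.277 .031 0 0.03
```

```text
pos [ 0.6215 -0.2757  0.0408] rot [178.58   0.71   0.35] F [-0.  -0.5  0.2] t 35.825 w 0.0855 q [-23.  35.   4.  60.  -2.  66.]
1 -0.16 0.10 0.98 0.006
```

{"method": "play_rows", "body": {"motion": "-0.2 0.1 1.0 0; 0 0 0 0"}}

```text
clock: 36.08
ee_pos: [0.6202, -0.2774, 0.0318]
eef_rot: [178.5, 0.6, 0.4]
force: [-0.3, -0.4, -0.8]
width: 0.0854
```

{"method": "play_rows", "body": {"motion": "0 0 0 0; 0 0 0 0; 0 0 0 0; 0 0 0 0; 0 0 0 0; 0 0 0 0", "claw": 1}}

```text
clock: 36.83
ee_pos: [0.6209, -0.2777, 0.0334]
eef_rot: [178.5, 0.5, 0.4]
force: [0.4, -0.1, -0.5]
width: 0.0526
```

{"method": "play_rows", "body": {"motion": "0 0 -3 0; 0 0 -5 0; 0 0 -5 0; 0 -1.0 -3 0; 0 0 0 0"}}

```text
clock: 37.45
ee_pos: [0.6215, -0.2629, 0.196]
eef_rot: [178.6, 0.7, 0.4]
force: [-0.0, -0.3, -1.8]
width: 0.0519
```

```bash
python3 plan.py .618 .037 .17 13.4 0.05
```

```text
pos [ 0.6215 -0.2629  0.196 ] rot [178.56   0.65   0.36] F [-0.  -0.3 -1.8] t 37.45 w 0.0519 q [-22.  29.  18.  79.  -2.  67.]
7 -0.02 -4.29 0.26 -0.033; 0.12 -4.29 0.26 -0.033; 0.26 -4.29 0.26 -0.033; 0.40 -4.27 0.26 -0.033; 0.54 -4.26 0.26 -0.033; 0.68 -4.24 0.26 -0.033; 0.81 -4.22 0.26 -0.033
```

{"method": "play_rows", "body": {"motion": "0 -4.3 0.2 -0.033; 0.1 -4.3 0.2 -0.033; 0.3 -4.3 0.2 -0.033; 0.4 -4.3 0.2 -0.033; 0.5 -4.2 0.2 -0.033; 0.7 -4.1 0.2 -0.033; 0.8 -3.8 0.2 -0.033; 0 0 0 0; 0 0 0 0"}}

```text
clock: 38.58
ee_pos: [0.6132, 0.0372, 0.1586]
eef_rot: [178.9, 1.9, 13.9]
force: [0.9, -0.8, -1.1]
width: 0.0521
```

```bash
python3 plan.py .6180 .0384 .136 13.4 0.06
```

```text
pos [0.6132 0.0372 0.1586] rot [178.95   1.91  13.87] F [ 0.9 -0.8 -1.1] t 38.575 w 0.0521 q [ 4. 25.  6. 72. -1. 80.]
1 0.57 -0.04 2.24 0.008
```

{"method": "play_rows", "body": {"motion": "0.6 0 2.0 0.008; 0 0 0 0; 0 0 0 0"}}

```text
clock: 38.95
ee_pos: [0.6183, 0.0349, 0.1376]
eef_rot: [178.9, 2.0, 13.2]
force: [-0.5, -0.3, -2.8]
width: 0.0518
```

```bash
python3 plan.py .6185 .0384 .125 13.4 0.06; python3 look.py 15 .618 .0381
```

```text
pos [0.6183 0.0349 0.1376] rot [178.9    1.96  13.19] F [-0.5 -0.3 -2.8] t 38.95 w 0.0518 q [ 4. 27.  5. 70. -1. 81.]
1 0.14 -0.36 1.25 -0.004
```

View pics/s15.png

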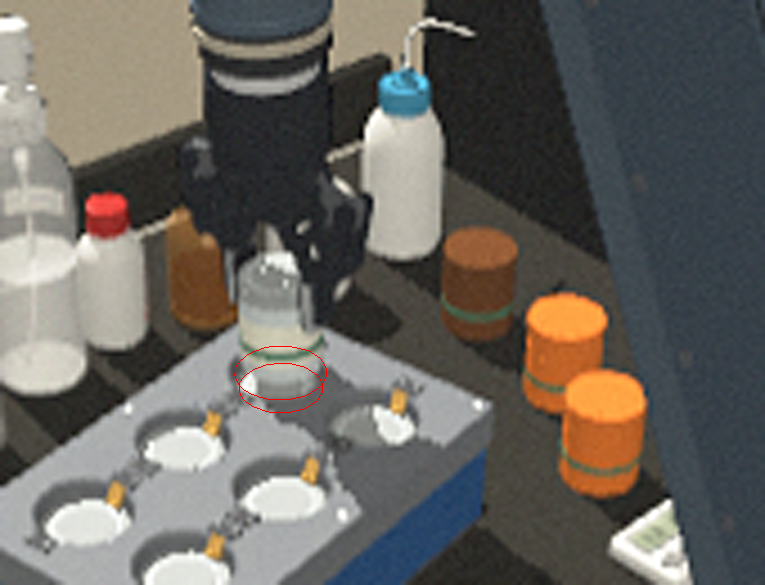

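Aligned. I'll recentre in y, then lower onto the bolts.

{"method": "play_rows", "body": {"motion": "0.1 -0.4 0 0; 0 0 0 0; 0 0 0.5 0; 0 0 0.4 0; 0 0 0 0"}}

```text
clock: 39.67
ee_pos: [0.6183, 0.0393, 0.129]
eef_rot: [178.9, 1.9, 13.2]
force: [-0.7, -0.2, -1.5]
width: 0.0519
```

{"method": "play_rows", "body": {"motion": "0 0 0.5 0; 0 0 0.2 0; 0 0 0 0"}}

```text
clock: 40.05
ee_pos: [0.6185, 0.039, 0.1227]
eef_rot: [178.9, 1.8, 13.2]
force: [-0.8, -0.7, 2.5]
width: 0.0514
```

It's on the bolts. I'll release, rise, shut, and press from above as before.

{"method": "play_rows", "body": {"motion": "0 0 0 0; 0 0 0 0; 0 0 0 0; 0 0 0 0; 0 0 0 0", "claw": -0.3}}

```text
clock: 40.67
ee_pos: [0.6186, 0.039, 0.1223]
eef_rot: [178.9, 1.8, 13.2]
force: [0.8, -0.5, -0.4]
width: 0.0556
```

{"method": "play_rows", "body": {"motion": "0 0 0 0; 0 0 0 0; 0 0 -1 0; 0 0 -3 0; 0 0 -3.5 0; 0 0 0 0", "claw": -1}}

```text
clock: 41.42
ee_pos: [0.6206, 0.0411, 0.2013]
eef_rot: [178.9, 1.8, 13.2]
force: [-0.4, 0.1, -0.7]
width: 0.0855
```

{"method": "play_rows", "body": {"motion": "0 0 0 0; 0 0 0 0; 0 0 0 0; 0 0 0 0; 0 0 0 0", "claw": 1}}

```text
clock: 42.05
ee_pos: [0.6194, 0.0409, 0.1991]
eef_rot: [178.9, 2.0, 13.2]
force: [0.4, 0.6, -0.1]
width: 0.0
```

```bash
python3 plan.py .618 .0382 .158 13.4; python3 look.py 16 .618 .0381
```

```text
pos [0.6194 0.0409 0.1991] rot [178.89   1.96  13.2 ] F [ 0.4  0.6 -0.1] t 42.05 w 0.0 q [ 4. 25. 12. 78. -1. 81.]
1 -0.06 0.16 4.12 -0.004
```

View pics/s16.png

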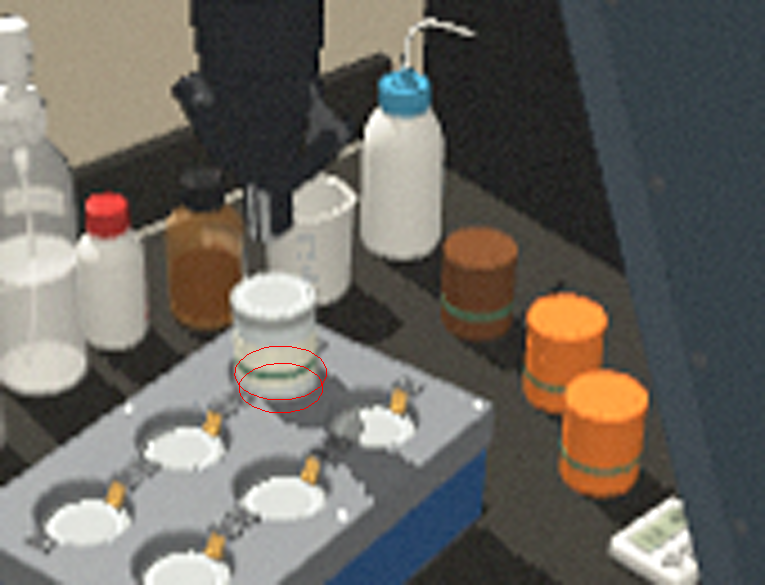

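The tin is upright on the bolts. Pressing now.

{"method": "play_rows", "body": {"motion": "0 0.1 2.5 0; 0 0.1 1.5 0; 0 0 0 0"}}

```text
clock: 42.52
ee_pos: [0.6191, 0.0379, 0.1586]
eef_rot: [178.9, 1.9, 13.2]
force: [0.3, -1.1, -0.1]
width: -0.0001
```

```bash
python3 plan.py .618 .0382 .156 13.4
```

```text
pos [0.6191 0.0379 0.1586] rot [178.89   1.9   13.2 ] F [ 0.3 -1.1 -0.1] t 42.525 w -0.0001 q [ 4. 26.  7. 73. -1. 81.]
1 -0.09 -0.06 0.26 -0.003
```

{"method": "play_rows", "body": {"motion": "-0.2 0 0.6 0; -0.1 0 0.6 0; -0.15 0 0.8 0"}}

```text
clock: 42.9
ee_pos: [0.6221, 0.0366, 0.1507]
eef_rot: [178.6, 0.5, 13.2]
force: [-0.2, -2.9, 15.5]
width: 0.0002
```

{"method": "play_rows", "body": {"motion": "-0.3 0 0.5 0; -0.1 0 0 0"}}

```text
clock: 43.15
ee_pos: [0.6199, 0.0356, 0.1493]
eef_rot: [178.6, 0.1, 13.2]
force: [-0.1, 0.4, 1.8]
width: 0.0001
```

It's past the bolts. I'll recentre a little and press all the way down.

{"method": "play_rows", "body": {"motion": "-0.1 -0.2 0.3 0; 0 0 1.2 0; 0 0 1.2 0; 0 0 0 0"}}

```text
clock: 43.65
ee_pos: [0.6194, 0.036, 0.1214]
eef_rot: [178.4, 0.1, 13.2]
force: [0.0, -1.2, 2.8]
width: -0.0002
```

```bash
python3 plan.py .618 .0382 .082 13.4 .015
```

```text
pos [0.6194 0.036  0.1214] rot [1.7843e+02 6.0000e-02 1.3160e+01] F [ 0.  -1.2  2.8] t 43.65 w -0.0002 q [ 4. 26.  1. 65. -2. 81.]
3 -0.03 -0.12 1.31 -0.001; -0.03 -0.12 1.31 -0.001; -0.03 -0.12 1.31 -0.001
```

{"method": "play_rows", "body": {"motion": "0 -0.1 1.2 0; 0 -0.1 1.2 0; 0 0 1.0 0; 0 0 0.6 0; 0 0 0.3 0; 0 0 0 0"}}

```text
clock: 44.4
ee_pos: [0.6197, 0.0361, 0.0792]
eef_rot: [178.3, 0.0, 13.1]
force: [-0.5, -0.8, 7.5]
width: 0.0002
```

The lid is down to 0.079. I'll lift clear and check.

{"method": "play_rows", "body": {"motion": "0 0 -1 0; 0 0 -3 0; 0 0 -5 0; -4 0 -5 0; -5 0 -3 0; -5 0 0 0; 0 0 0 0; 0 0 0 0"}}

```text
clock: 45.4
ee_pos: [0.478, 0.0103, 0.2512]
eef_rot: [178.6, 0.4, 13.2]
force: [0.2, 0.1, 0.4]
width: -0.0001
```

```bash
python3 plan.py .5 .0 .25 13.4; python3 look.py 17 .618 .0381; python3 meas.py
```

```text
pos [0.478  0.0103 0.2512] rot [178.57   0.43  13.21] F [0.2 0.1 0.4] t 45.4 w -0.0001 q [ 2.  9. -4. 77. -1. 79.]
1 1.91 1.50 0.15 -0.003
[352.86 164.62] [13.45 16.9 ] [0.6178 0.0431 0.086 ] 2797
[324.2  172.05] [15.15  16.275] [0.5975 0.1272 0.086 ] 3169
[294.61 180.18] [16.025 16.525] [0.5752 0.2139 0.086 ] 3402
[331.2  198.42] [16.325 16.575] [0.5199 0.1082 0.086 ] 3468
[301.17 206.  ] [16.1   16.775] [0.4994 0.1957 0.086 ] 3475
```

View pics/s17.png

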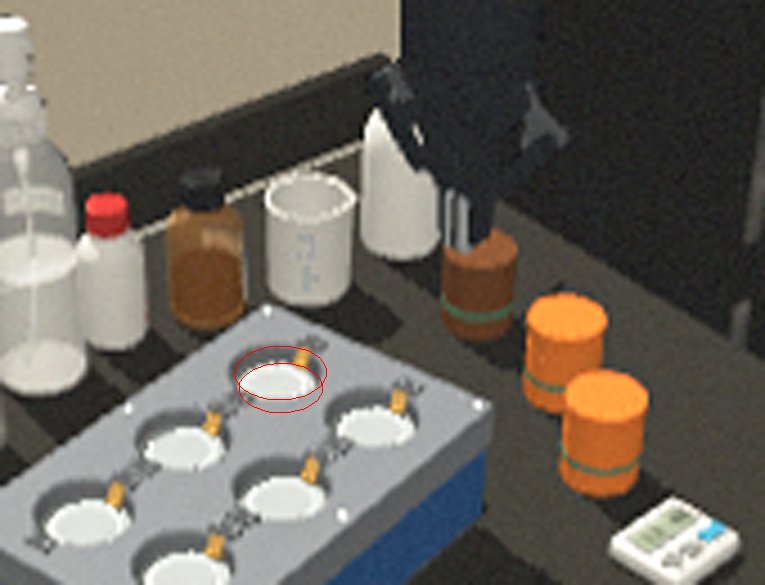

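View pics/w17.png

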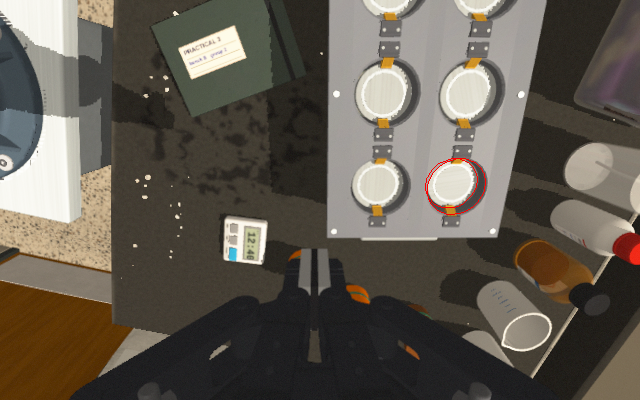

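Both tins are down: all six discs sit level, the bolts show over the lids, and nothing has risen. The arm is clear, so I'll hand in.

```bash
python3 -c "
from plant import r, optics, job
print(job.job_done())"
```

```text
the job is handed in; nothing more can be done
None
```

Both loose tins are pressed down and latched, one in well2 and one in well3, and I handed the job in at about 45 s of the 72 s allowed. No verdict is reported.

**Finding the empty wells:** I pressed on the discs with the shut fingers. Wells 6, 5, 4 and 1 were rigid at z = 0.086, with 17–60 N pressing back. Well2 gave way at 3–4 N. I did not press well3 with bare fingers; it was empty by elimination.

**Placing the tins:** The tin from the near spot went into well2 and the other into well3. Each was let go upright on the bolts, then pushed down on its lid with the shut fingers to about 18 mm below the cover top.

**Last checks:**
- **Lids:** in the scene and wrist pictures all six discs sit level, with the bolts over the two new lids, and neither tin had risen. The top camera also showed the new lids at disc level, though well3's was partly hidden by the arm.
- **Robot:** the arm was clear of everything and the force read about 0.
- **Bystanders:** the parts of the bench in those pictures looked unmoved; I did not measure each item.

**What went wrong on the way:**
- The first tin would not go past the bolts while gripped, in well3 or in well2, even at up to 44 N. The 5–8 N in the description was not enough; it went in only after I let go and pressed its lid.
- One probe on well6 reached about 60 N. That was on the tin's lid as far as I can tell, not on the carrier, but it is the figure closest to a limit.
- The tool tilted by up to 3.8° while pressing. I brought it back by leaning the fingers on the well2 bore wall at about 15 N.

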